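Walk the supply chest back onto its mat

ROBOT

A 6-joint arm with a two-finger parallel gripper is mounted at the origin on the work surface. World frame = base frame: x ahead of the robot, y to its left, z up, the work surface at z = 0. Lengths are in mm, angles in rad, forces in N, time in s.
With the tool pointing down it reaches from about 350 to 875 mm from the base axis. Payload 4.2 kg.
Tool frame: the origin (TCP) lies midway between the tips of the shut fingers; the grasp point (between the pads) lies 19 mm behind it; z points along the fingers, y is the direction in which the jaws open and shut (so a half turn about z gives the same grasp; the last joint's range is limited). The gripper opens to 85 mm and grips with 20 to 120 N. Pads are 22 mm wide; open, the fingers measure 114 mm over their backs; the gripper's body (76 mm by 85 mm) begins 54 mm behind the grasp point. The pads swing forward as they close: fully open they stand 13 mm farther back than shut.
Start: joints at [1.465, 0.385, 0.008, 0, -1.194, -0.259], TCP at [222.944, 583.862, 231.312] pointing down, gripper open.
Joint ranges: [-3.14, 3.14], [-1.21, 2.06], [-1.07, 1.41], [-3.16, 2.05], [-2.99, -0.16], [-3.1, 3.1]. Speed limits (rad/s): [2.79, 2.79, 3.14, 3.14, 3.14, 3.14].

INTERFACE

Orientations are given as a unit quaternion [x, y, z, w].
In Python, from bench import arm gives the robot as it stands.
- The arm moves only by the tool servo_tool, never from a script. Its argument "rows" is a list of rows, each an object of numbers: "fingers": the finger opening in cm, from 0 to 8.54; "x", "y", "z": the shift along the tool's x, y, z in cm; "turn": the turn about the tool's z in degrees. A call has 1 to 10 rows; each row shifts and turns the commanded pose from where the row before left it, along the tool's axes as they then stand; what a row does not reach is not made up. A row lasts 1/12 s, in which the tool goes at most 41.7 mm and 7.16 degrees, less where a joint would pass 70% of its speed; a pose out of reach is approached as far as the arm can. A call is refused whole if a number of a shift passes 4.17 or a number of a turn 7.16, either way. A call with a gripper value outside its range is refused whole. The fingers move at their own pace and stop on an object; the grip force is fixed at half the most. Time passes only in rows, so rows that do not move let the fingers close. It gives the time, the measured TCP pose, the force and the opening at its end, in the units of the state.
- arm.read_state(): the state, without advancing time (a new reading comes with each control period).
- arm.get_image(name): name is "scene" or "top" or "wrist"; returns (picture, depth): 400x640x3 uint8, red, green, blue; 400x640 float32, mm along the optical axis (not along the pixel's ray), 0 where there is no reading.
- arm.camera_model(name): a dict with "fx", "fy", "cx", "cy" (pixels), "pose" (4x4, takes a point from camera to world coordinates). Camera axes: x right, y down, z forward; pixel columns grow to the right and rows downward; lengths in mm; the calibration is good to about 2 mm. A picture is of the moment at which its call begins: read the wrist's pose just before it. camera_model takes no time and is no camera call; for the wrist camera it gives the pose at the moment of the call.
- arm.job_done(): hands the job in, once; it reports no verdict.
The state is a dict: "clock": time; "joints": joint angles; "joint_vel": joint speeds; "joint_efforts": joint torques, N m; "position": TCP position; "ee_rot": TCP orientation; "contact_force": force on the tool from outside, world axes, zero at the start; "wrist_torque": the same for the moment, N m; "gripper_width": finger opening in mm.
Only numpy, scipy, OpenCV 4.12 (cv2) and the standard library are available. Lean on these libraries where they do the work, as an engineer would, in place of code of your own. Each camera call takes 0.05 s, during which the arm holds its last target.

TASK

The tall pine chest is full of jars and must not be carried, and dragging would scratch the lacquer: hold it by the board on its top, tip it a little (about 10 degrees) towards the robot onto its near bottom edge with the rubber corners, and walk it away from the robot onto its cork mat: swing it forward on one rubber corner, then on the other, keeping it tipped. Then let it down so that it stands flat, wholly on the mat and square to it, and let go. Never lift the chest clear of the table and do not let it topple.

Things in the scene. Friction and masses are not known exactly. Their poses are not given: they have to be found in the camera images.
- chest_grip (a point): Centre of the brown grip board (22 mm thick along x, 70 long along y, 50 high) on top of the chest, 25 mm above its top, 185 above its underside. Chest: closed upright pine box, green panels near and far, 80 mm deep (x), 140 wide (y), 160 tall, 0.7 to 0.95 kg. Axes are the chest's: x away from the robot (the way to walk), y left, z up. A grey box without a board is not the chest.
- corner_left (a point): Left black rubber corner of the chest, a pivot: the very point where its near face, left face and underside meet, (-40, +70, -185) mm from the grip point in the chest's axes. At z = 0 while it stands on the table. Same axes as the chest. Planting this one first also takes the chest a little to the left.
- corner_right (a point): Right black rubber corner, the other pivot: the corner point at (-40, -70, -185) mm from the grip point in the chest's axes, 140 mm from the left one. Same axes. Planting this one first also takes the chest a little to the right.
- mat_centre (a point): Centre of the thin brown cork mat fixed flat on the table: 120 mm along its x (away from the robot), 190 along its y, 1 mm thin and no hindrance: the chest passes over it and stands on it as on the table (z = 0). At the start the chest's centre is 50 to 70 mm short of it in x, up to 20 mm to one side, turned up to 0.1 rad.
Not all that is in view belongs to the job. There is more than one size of the part that bears chest_grip; the job needs the largest.

How it is judged:
By the outcome, as a careful person would: the job done as asked, in the order asked, and still so for the second after the job is handed in, with the robot touching nothing.
It also fails if it takes over 45 s, if anything falls off the work surface, if the arm or the gripper's body presses on something with over 40 N, if the wrist force passes 120 N, or if a joint passes its speed limit or range.

## Working session

There is one attempt and no reset: what is moved stays moved. The work goes in short steps, Python scripts to look and compute and a tool call to move; the robot and the scene stay as the last step left them, time stands still between calls to the robot, and variables do not carry over. Pictures are saved under pics/ and viewed, and the job is handed in when it is done.

Besides the shell and the picture viewer there is one more tool, called after ">>>" as a command line: name --argument value ..., lists and objects as JSON in quotes. servo_tool: Moves the arm, as the interface text tells. Its arguments: {"type":"object","properties":{"rows":{"type":"array","items":{"type":"object","properties":{"fingers":{"type":"number"},"x":{"type":"number"},"y":{"type":"number"},"z":{"type":"number"},"turn":{"type":"number"}}}}},"required":["rows"]}

```bash
mkdir -p pics; ls
python3 - <<'E'
from bench import arm
import cv2,numpy as np
s=arm.read_state();print(s)
for n in("scene","top"):
    p,d=arm.get_image(n);cv2.imwrite(f"pics/{n}0.png",p[:,:,::-1]);np.save(f"pics/{n}0d.npy",d)
    m=arm.camera_model(n);print(n,m)
E
```

```text
pics
{'clock': 0.0, 'joints': array([ 1.46460188e+00,  3.85552301e-01,  6.60869610e-03, -5.19848728e-04,
       -1.19395943e+00, -2.58610669e-01]), 'joint_vel': array([ 0.00032596, -0.00025262,  0.00113146, -0.00130984, -0.00107807,
       -0.00080283]), 'joint_efforts': array([-2.22110175e-04, -3.92297137e+01,  1.88398325e+01,  4.18625593e+00,
       -4.66775353e-03,  1.25458364e-06]), 'position': array([222.74164446, 583.33703621, 230.21433405]), 'ee_rot': array([ 9.83392750e-01, -1.81487001e-01, -1.60687645e-04,  1.06869174e-03]), 'contact_force': array([-0.08433385, -0.25688236, -0.10989945]), 'wrist_torque': array([ 0.01675527,  0.02374945, -0.02912934]), 'gripper_width': 85.52591185431488}
scene {'fx': 425.6464707337809, 'fy': 425.6464707337809, 'cx': 318.108600172544, 'cy': 201.96630656847316, 'pose': array([[-8.78374378e-01, -2.82432163e-01,  3.85604104e-01,
         2.24747244e+02],
       [-4.77803440e-01,  5.40347249e-01, -6.92624518e-01,
         5.16234876e+02],
       [-1.27406757e-02, -7.92626598e-01, -6.09574238e-01,
         5.93582882e+02],
       [ 0.00000000e+00,  0.00000000e+00,  0.00000000e+00,
         1.00000000e+00]])}
top {'fx': 408.07045418688324, 'fy': 408.07045418688324, 'cx': 316.2380750621587, 'cy': 200.3545877731438, 'pose': array([[-8.77869359e-03, -9.90383332e-01,  1.38071686e-01,
         4.01975121e+02],
       [-9.99928633e-01,  7.57540525e-03, -9.23804169e-03,
         3.95105702e+01],
       [ 8.10325353e-03, -1.38142931e-01, -9.90379154e-01,
         7.78590697e+02],
       [ 0.00000000e+00,  0.00000000e+00,  0.00000000e+00,
         1.00000000e+00]])}
```

View pics/scene0.png

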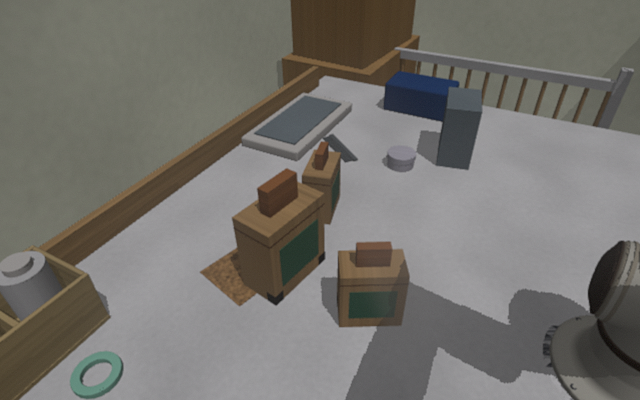

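View pics/top0.png

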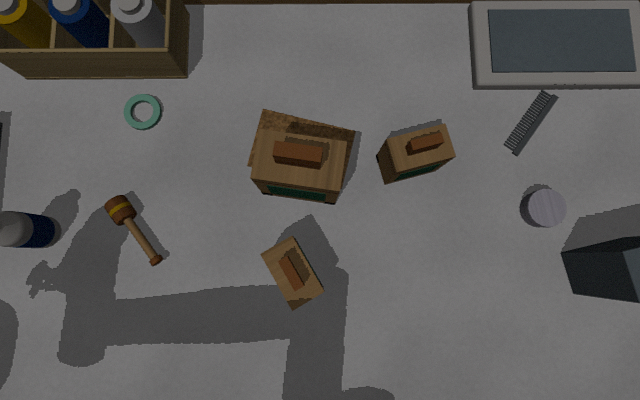

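Candidates with a board, by top-view pixel: chest at (300,155), which is the largest, has black corners and stands by the mat; a smaller one at (420,145); a smaller one at (292,270). The grey box at (605,270) has no board. I choose (300,155) and check it in a close crop.

```bash
cat > h.py <<'E'
import numpy as np,cv2
from bench import arm
def ray(n,uv,z,m=None):
    m=m or arm.camera_model(n);P=m['pose']
    d=P[:3,:3]@np.array([(uv[0]-m['cx'])/m['fx'],(uv[1]-m['cy'])/m['fy'],1]);o=P[:3,3]
    return o+d*(z-o[2])/d[2]
def proj(n,p,m=None):
    m=m or arm.camera_model(n);P=m['pose'];c=P[:3,:3].T@(np.asarray(p,float)-P[:3,3])
    return np.array([m['fx']*c[0]/c[2]+m['cx'],m['fy']*c[1]/c[2]+m['cy']])
def cloud(n,d,m=None):
    m=m or arm.camera_model(n);v,u=np.mgrid[0:400,0:640]
    c=np.stack([(u-m['cx'])/m['fx']*d,(v-m['cy'])/m['fy']*d,d],-1)
    return c@m['pose'][:3,:3].T+m['pose'][:3,3]
E
python3 - <<'E'
from h import *
p=cv2.imread('pics/top0.png');q=cv2.imread('pics/scene0.png')
a=cv2.resize(p[95:215,235:365],None,fx=4,fy=4,interpolation=cv2.INTER_NEAREST)
b=cv2.resize(q[160:310,195:335],None,fx=3,fy=3,interpolation=cv2.INTER_NEAREST)
H=max(a.shape[0],b.shape[0]);c=np.zeros((H,a.shape[1]+b.shape[1],3),np.uint8)
c[:a.shape[0],:a.shape[1]]=a;c[:b.shape[0],a.shape[1]:]=b
c=c[:, :];s=min(1,800/c.shape[1]);c=cv2.resize(c,None,fx=s,fy=s);cv2.imwrite('pics/crop0.png',c)
d=np.load('pics/top0d.npy');X=cloud('top',d)
Z=X[...,2]
roi=np.zeros_like(Z,bool);roi[100:210,240:360]=1
for lo,hi,nm in((195,225,'board'),(145,175,'top')):
    k=roi&(Z>lo)&(Z<hi);pts=X[k]
    print(nm,k.sum(),pts[:,2].mean(),pts[:,2].std())
    r=cv2.minAreaRect(pts[:,:2].astype(np.float32));print(r)
    pts_i=np.argwhere(k)[:,::-1];ri=cv2.minAreaRect(pts_i.astype(np.float32));print(ri)
hsv=cv2.cvtColor(p,cv2.COLOR_BGR2HSV);
for uv in((265,125),(330,128),(270,145),(300,145),(200,200)):print(uv,hsv[uv[1],uv[0]],Z[uv[1],uv[0]])
E
```

```text
board 837 208.3252848358655 3.0533889711067173
((552.86767578125, 60.63597869873047), (70.12676239013672, 22.78755760192871), 80.45121765136719)
((297.300537109375, 152.04623413085938), (48.96241760253906, 17.334518432617188), 8.746162414550781)
top 3658 159.2617623950671 2.43456836499688
((553.10205078125, 60.532371520996094), (139.85794067382812, 80.89370727539062), 80.98836517333984)
((298.278564453125, 160.27880859375), (90.6417007446289, 52.07558822631836), 8.392925262451172)
(265, 125) [ 16 136  73] -0.2413277333031374
(330, 128) [ 14 137  52] 0.7094643072994131
(270, 145) [ 17 129  93] 158.36461722574825
(300, 145) [ 13 183  82] 208.7620383321405
(200, 200) [ 15   5 112] -0.8976634833591106
```

View pics/crop0.png

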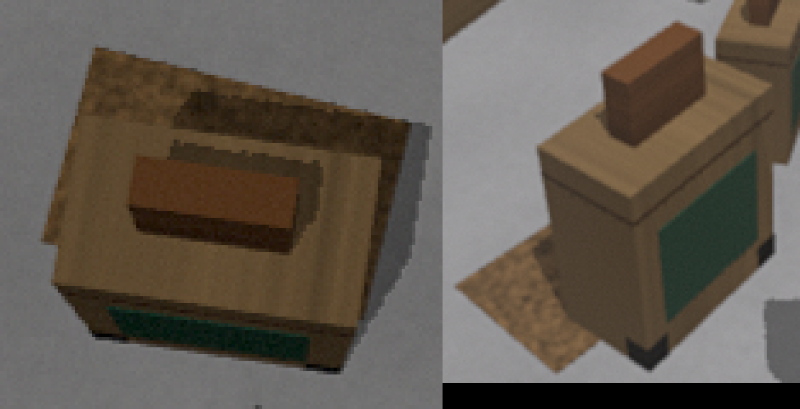

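The crop confirms it: board, green near panel, and black rubber corners at the near bottom. Board and top sizes (70x22.8, 140x81, heights 208/159) match the largest chest. Next, the mat.

Run:
```python
from h import *
p=cv2.imread('pics/top0.png');hsv=cv2.cvtColor(p,cv2.COLOR_BGR2HSV)
d=np.load('pics/top0d.npy');X=cloud('top',d);Z=X[...,2]
roi=np.zeros(Z.shape,bool);roi[100:205,240:362]=1
k=roi&(hsv[...,1]>80)&(abs(Z)<8)
pts=X[k][:,:2]
# edges: hull of mat pixels
h=cv2.convexHull(np.argwhere(k)[:,::-1].astype(np.float32))[:,0]
ap=cv2.approxPolyDP(h.reshape(-1,1,2),2.0,True)[:,0]
for a in ap: print(a,ray('top',a,1).round(1))
# fit far edge: for each column topmost mat pixel
def fit(L):
    L=np.array([ray('top',a,1)[:2] for a in L]);vx,vy,x,y=cv2.fitLine(L.astype(np.float32),cv2.DIST_HUBER,0,.01,.01).ravel();return np.array([x,y]),np.array([vx,vy])
far=[(u,np.where(k[:,u])[0].min()-.5) for u in range(268,350)]
left=[(np.where(k[v])[0].min()-.5,v) for v in range(114,163)]
rt=[(np.where(k[v])[0].max()+.5,v) for v in range(135,165)]
F=fit(far);L=fit(left);R=fit(rt)
for n,f in(('far',F),('left',L),('right',R)):print(n,f,np.degrees(np.arctan2(f[1][1],f[1][0])))
def inter(a,b):
    t=np.linalg.solve(np.c_[a[1],-b[1]],b[0]-a[0]);return a[0]+t[0]*a[1]
A=inter(F,L);B=inter(F,R);print(A,B,np.linalg.norm(A-B))
```

```text
[354. 131.] [647.9 -43.4   1. ]
[342. 185.] [540.  -17.9   1. ]
[323. 202.] [507.1  19.3   1. ]
[316. 201.] [509.1  32.7   1. ]
[247. 165.] [580.8 166.3   1. ]
[263. 109.] [694.2 136.3   1. ]
far (array([672.1366  ,  45.851906], dtype=float32), array([0.24961239, 0.9683458 ], dtype=float32)) 75.54542
left (array([634.53845, 152.92264], dtype=float32), array([ 0.9679822 , -0.25101903], dtype=float32)) -14.53782
right (array([610.36523 , -35.725132], dtype=float32), array([ 0.9693749 , -0.24558577], dtype=float32)) -14.216454
[695.6513  137.07474] [648.6107   -45.414413] 188.45451
```

Measured, on a top-view plane cast:
- Chest: (553, 60.6), yaw −9.3°.
- Mat: centre (614, 60.8), yaw −14.4°, with the far edge 188.5 mm long (190 expected).
- In the mat frame the chest is 59 mm short, 15 mm to the right and turned +5°, which is within the stated bounds.

I'll grip the board by its ends so that it can pivot about the jaw axis. First I turn and fly over.

>>> servo_tool --rows '[{"turn":-5.8,"z":-2},{"turn":-5.8,"z":-2},{"x":2.28,"y":2.57},{"x":2.28,"y":2.57},{"x":2.28,"y":2.57},{"x":2.28,"y":2.57},{"x":2.28,"y":2.57},{"x":2.28,"y":2.57},{"x":2.28,"y":2.57},{"x":2.28,"y":2.57}]'

```text
invalid input at $.rows[0]: expected keys fingers, x, y, z, turn
```

>>> servo_tool --rows '[{"x":2.28,"y":2.57},{"x":2.28,"y":2.57},{"x":2.28,"y":2.57},{"x":2.28,"y":2.57},{"x":2.28,"y":2.57},{"x":2.28,"y":2.57},{"x":2.28,"y":2.57},{"x":2.28,"y":2.57},{"x":2.28,"y":2.57},{"x":2.28,"y":2.57}]'

```text
invalid input at $.rows[0]: expected keys fingers, x, y, z, turn
```

All keys are needed in every row.

>>> servo_tool --rows '[{"fingers":8.54,"x":0,"y":0,"turn":-5.8,"z":-2},{"fingers":8.54,"x":0,"y":0,"turn":-5.8,"z":-2},{"fingers":8.54,"x":2.28,"y":2.57,"z":0,"turn":0},{"fingers":8.54,"x":2.28,"y":2.57,"z":0,"turn":0},{"fingers":8.54,"x":2.28,"y":2.57,"z":0,"turn":0},{"fingers":8.54,"x":2.28,"y":2.57,"z":0,"turn":0},{"fingers":8.54,"x":2.28,"y":2.57,"z":0,"turn":0},{"fingers":8.54,"x":2.28,"y":2.57,"z":0,"turn":0},{"fingers":8.54,"x":2.28,"y":2.57,"z":0,"turn":0},{"fingers":8.54,"x":2.28,"y":2.57,"z":0,"turn":0}]'

```text
clock: 0.93
position: [370.1, 349.7, 271.0]
ee_rot: [0.997, -0.081, -0.0, 0.0]
contact_force: [1.4, 0.8, 0.4]
gripper_width: 85.3
```

>>> servo_tool --rows '[{"fingers":8.54,"x":2.28,"y":2.57,"z":0,"turn":0},{"fingers":8.54,"x":2.28,"y":2.57,"z":0,"turn":0},{"fingers":8.54,"x":2.28,"y":2.57,"z":0,"turn":0},{"fingers":8.54,"x":2.28,"y":2.57,"z":0,"turn":0},{"fingers":8.54,"x":2.28,"y":2.57,"z":0,"turn":0},{"fingers":8.54,"x":2.28,"y":2.57,"z":0,"turn":0},{"fingers":8.54,"x":2.28,"y":2.57,"z":0,"turn":0},{"fingers":8.54,"x":2.28,"y":2.57,"z":0,"turn":0},{"fingers":8.54,"x":2.28,"y":2.57,"z":0,"turn":0},{"fingers":8.54,"x":2.28,"y":2.57,"z":0,"turn":0}]'

```text
clock: 1.77
position: [553.5, 59.3, 270.9]
ee_rot: [0.997, -0.081, -0.0, 0.0]
contact_force: [0.3, -0.3, 1.0]
gripper_width: 85.6
```

>>> servo_tool --rows '[{"fingers":8.54,"x":0,"y":0,"z":0,"turn":0},{"fingers":8.54,"x":0,"y":0,"z":0,"turn":0}]'

```text
clock: 1.93
position: [553.4, 59.4, 270.3]
ee_rot: [0.997, -0.083, -0.001, 0.0]
contact_force: [-1.2, -0.1, -0.3]
gripper_width: 85.0
```

Run:
```python
from h import *
from scipy.spatial.transform import Rotation as R
m=arm.camera_model('wrist');p,d=arm.get_image('wrist');cv2.imwrite('pics/w1.png',p[:,:,::-1])
s=arm.read_state();r=R.from_quat(s['ee_rot']);print(s['clock'],s['position'],r.as_matrix().round(4),np.degrees(np.arctan2(r.as_matrix()[1,0],r.as_matrix()[0,0])),s['contact_force'])
X=cloud('wrist',d,m);Z=X[...,2]
for lo,hi in((200,220),(152,168)):
    k=(Z>lo)&(Z<hi)&(np.hypot(X[...,0]-553,X[...,1]-60)<100);q=X[k]
    if k.sum()>50: print(k.sum(),q[:,2].mean(),cv2.minAreaRect(q[:,:2].astype(np.float32)))
```

```text
1.9833 [553.02440964  60.36336305 270.54178828] [[ 9.866e-01 -1.633e-01 -1.500e-03]
 [-1.633e-01 -9.866e-01 -2.000e-04]
 [-1.500e-03  5.000e-04 -1.000e+00]] -9.401295187856 [-0.34543581  1.32508396 -0.25371631]
3278 209.1096112445154 ((552.3509521484375, 61.63595199584961), (70.07830047607422, 23.115983963012695), 80.96482849121094)
10232 159.73979676720234 ((552.2462768554688, 61.57794952392578), (140.75718688964844, 80.65760803222656), 80.86095428466797)
```

View pics/w1.png

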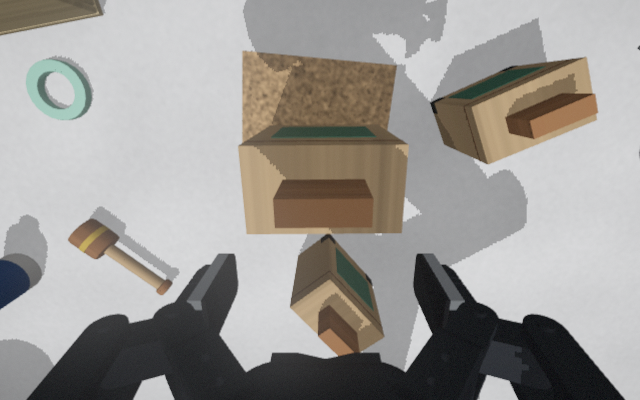

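The wrist view shows the chest board at (323,205) centred ahead of the fingers, the mat behind it with far corners about (244,51) and (396,66), and a small decoy at (337,300) nearer the robot. I'll refine the mat from this picture.

Run:
```python
from h import *
m=arm.camera_model('wrist');p=cv2.imread('pics/w1.png');hsv=cv2.cvtColor(p,cv2.COLOR_BGR2HSV)
k=(hsv[...,1]>70)&(hsv[...,0]<25);k[:, :235]=0;k[:,402:]=0;k[:45]=0;k[128:]=0
def fit(L):
    L=np.array([ray('wrist',a,1,m)[:2] for a in L]);v=cv2.fitLine(L.astype(np.float32),cv2.DIST_HUBER,0,.01,.01).ravel();return v[2:],v[:2]
def inter(a,b):
    t=np.linalg.solve(np.c_[a[1],-b[1]],b[0]-a[0]);return a[0]+t[0]*a[1]
F=fit([(u,np.where(k[:,u])[0].min()-.5) for u in range(255,385)])
L=fit([(np.where(k[v])[0].min()-.5,v) for v in range(60,125)])
Rr=fit([(np.where(k[v])[0].max()+.5,v) for v in range(75,120)])
A=inter(F,L);B=inter(F,Rr)
for f in(F,L,Rr):print(np.degrees(np.arctan2(f[1][1],f[1][0])))
c=(A+B)/2;t=np.degrees(np.arctan2((A-B)[1],(A-B)[0]))-90;print(A,B,np.linalg.norm(A-B),t,c-60*np.array([np.cos(np.radians(t)),np.sin(np.radians(t))]))
```

```text
75.63666
-14.368153
-14.511756
[693.6842  139.46196] [646.97406 -42.94662] 188.29425 -14.363327 [612.2046   63.14186]
```

Both views agree to about 2 mm. I'm taking the chest at (552.7, 61.1, −9.1°) and the mat at (613.1, 62, −14.4°). Descend and grip.

>>> servo_tool --rows '[{"fingers":8.54,"x":0,"y":-0.07,"z":3,"turn":0},{"fingers":8.54,"x":0,"y":0,"z":3,"turn":0},{"fingers":8.54,"x":0,"y":0,"z":2.5,"turn":0},{"fingers":8.54,"x":0,"y":0,"z":2,"turn":-0.2},{"fingers":8.54,"x":0,"y":0,"z":0.6,"turn":0},{"fingers":8.54,"x":0,"y":0,"z":0,"turn":0}]'

```text
clock: 2.48
position: [551.9, 62.3, 158.8]
ee_rot: [0.997, -0.079, -0.002, 0.001]
contact_force: [0.5, -0.5, 0.1]
gripper_width: 85.1
```

>>> servo_tool --rows '[{"fingers":6.6,"x":0,"y":0,"z":0,"turn":0},{"fingers":6.6,"x":0,"y":0,"z":0,"turn":0},{"fingers":6.6,"x":0,"y":0,"z":0,"turn":0},{"fingers":6.6,"x":0,"y":0,"z":0,"turn":0},{"fingers":6.6,"x":0,"y":0,"z":0,"turn":0},{"fingers":6.6,"x":0,"y":0,"z":0,"turn":0}]'

```text
clock: 2.98
position: [554.1, 61.7, 162.1]
ee_rot: [0.997, -0.079, 0.001, -0.0]
contact_force: [-1.5, -2.5, 6.8]
gripper_width: 69.4
```

```bash
cat > st.py <<'E'
from h import *
import sys
from scipy.spatial.transform import Rotation as R
def st():
    s=arm.read_state();r=R.from_quat(s['ee_rot']).as_matrix();print(s['clock'],s['position'].round(1),'yaw',np.degrees(np.arctan2(r[1,0],r[0,0])).round(2),'F',s['contact_force'].round(1),'T',s['wrist_torque'].round(2),'w',s['gripper_width'].round(1))
def shot(name):
    st()
    p,d=arm.get_image('scene');P,D=arm.get_image('top')
    a=cv2.resize(p[140:320,180:350],None,fx=2.35,fy=2.35);b=cv2.resize(P[70:230,230:380],None,fx=2.6,fy=2.6)
    H=max(a.shape[0],b.shape[0]);c=np.zeros((H,a.shape[1]+b.shape[1],3),np.uint8);c[:a.shape[0],:a.shape[1]]=a;c[:b.shape[0],a.shape[1]:]=b
    cv2.imwrite(f'pics/{name}.png',c[:,:,::-1]);np.savez(f'pics/{name}.npz',p=p,d=d,P=P,D=D)
if __name__=='__main__':shot(sys.argv[1])
E
python3 st.py a1
```

```text
Traceback (most recent call last):
  File "st.py", line 12, in <module>
    if __name__=='__main__':shot(sys.argv[1])
                            ~~~~^^^^^^^^^^^^^
  File "st.py", line 7, in shot
    st()
    ~~^^
  File "st.py", line 5, in st
    s=arm.read_state();r=R.from_quat(s['ee_rot']).as_matrix();print(s['clock'],s['position'].round(1),'yaw',np.degrees(np.arctan2(r[1,0],r[0,0])).round(2),'F',s['contact_force'].round(1),'T',s['wrist_torque'].round(2),'w',s['gripper_width'].round(1))
                                                                                                                                                                                                                              ^^^^^^^^^^^^^^^^^^^^^^^^
AttributeError: 'float' object has no attribute 'round'
```

```bash
sed -i "s/s\['gripper_width'\].round(1)/round(s['gripper_width'],1)/" st.py; python3 st.py a1
```

```text
2.9833 [554.1  61.7 162.1] yaw -9.07 F [-1.5 -2.5  6.8] T [-0.04  0.38  0.2 ] w 69.4
```

View pics/a1.png

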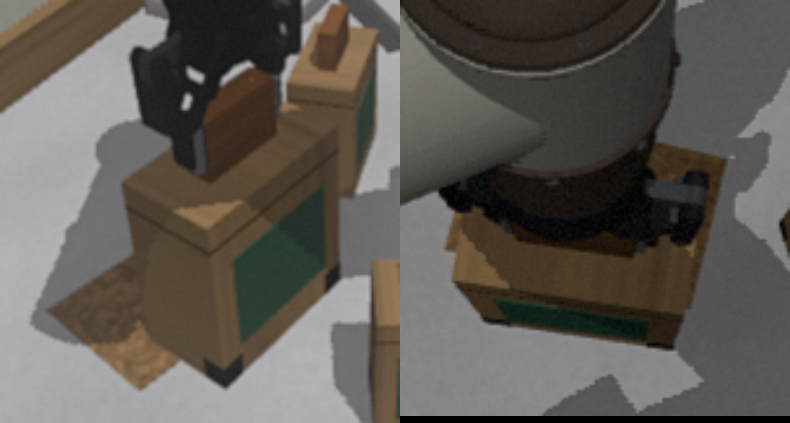

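The pads are on the board ends and the chest is still flat. Now tip slowly along the arc about the near edge, checking halfway.

>>> servo_tool --rows '[{"fingers":6.6,"x":-0.33,"y":0,"z":-0.05,"turn":0},{"fingers":6.6,"x":-0.33,"y":0,"z":-0.05,"turn":0},{"fingers":6.6,"x":-0.33,"y":0,"z":-0.05,"turn":0},{"fingers":6.6,"x":-0.33,"y":0,"z":-0.05,"turn":0},{"fingers":6.6,"x":-0.33,"y":0,"z":-0.05,"turn":0}]'

```text
clock: 3.5
position: [536.4, 64.7, 162.2]
ee_rot: [0.997, -0.08, -0.0, -0.0]
contact_force: [-1.6, 0.6, -0.6]
gripper_width: 69.4
```

```bash
python3 st.py a2
```

```text
3.5 [536.4  64.7 162.2] yaw -9.13 F [-1.6  0.6 -0.6] T [ 0.44  0.25 -0.22] w 69.4
```

View pics/a2.png

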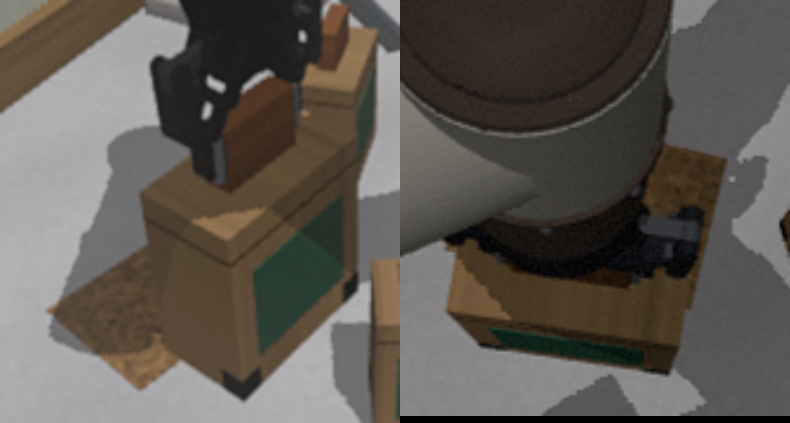

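The chest slid instead of tipping, because the pads hold it too firmly against rotation. I'll measure tilt and slide before going on.

```bash
cat > meas.py <<'E'
from st import *
def plane(pts):
    c=pts.mean(0);
    for _ in range(3):
        u,s,v=np.linalg.svd(pts-c,full_matrices=False);n=v[2];r=abs((pts-c)@n);pts=pts[r<max(1.5,2*np.median(r))];c=pts.mean(0)
    return c,n
def meas(name,verbose=True):
    z=np.load(f'pics/{name}.npz');p=z['p'];X=cloud('scene',z['d']);hsv=cv2.cvtColor(p,cv2.COLOR_RGB2HSV)
    near=np.hypot(X[...,0]-560,X[...,1]-60)<130
    k=(hsv[...,0]>50)&(hsv[...,0]<95)&(hsv[...,1]>70)&near&(X[...,2]>8)
    n,l,stt,_=cv2.connectedComponentsWithStats(k.astype(np.uint8));i=1+np.argmax(stt[1:,4]);k=l==i
    c,nn=plane(X[k]);
    if nn[0]>0:nn=-nn
    tilt=np.degrees(np.arcsin(-nn[2]))   # near-face normal down when tipped toward robot
    yaw=np.degrees(np.arctan2(-nn[1],-nn[0]))
    # black corners lowest pixels
    v=p.max(2)
    b=(v<45)&near&(X[...,2]<45)&(X[...,2]>-6)&(abs((X-c)@nn)<6)
    n,l,stt,ce=cv2.connectedComponentsWithStats(b.astype(np.uint8))
    out=[]
    for j in range(1,n):
        if stt[j,4]>25: out.append((stt[j,4],ce[j].round(0),X[l==j].mean(0).round(1),X[l==j][:,2].min().round(1)))
    q=(X[k]); print(name,'panel n',k.sum(),'c',c.round(1),'tilt',tilt.round(2),'yaw',yaw.round(2))
    # near edge foot: intersect face centre line with z=0
    up=np.array([0,0,1])-nn*nn[2];up/=np.linalg.norm(up);f=c-up*c[2]/up[2];print('  face foot at z0',f.round(1))
    for o in out:print('  corner',*o)
    return c,nn,f
if __name__=='__main__':
    for a in sys.argv[1:]:meas(a)
E
python3 meas.py a1 a2
```

```text
a1 panel n 903 c [514.2  80.1  75.4] tilt 0.02 yaw -9.05
  face foot at z0 [514.2  80.1   0. ]
  corner 30 [321. 258.] [503.    8.6  14.7] 6.5
  corner 52 [278. 298.] [523.2 129.2  12.8] 3.8
a2 panel n 977 c [496.   80.9  75.3] tilt -0.05 yaw -9.18
  face foot at z0 [495.9  80.9   0. ]
  corner 32 [329. 261.] [484.9  10.   14.7] 3.9
  corner 56 [285. 303.] [505.4 132.6  13.1] 3.9
```

The chest was dragged 18 mm with no tilt. To make the near edge bite I'll press down first, then pull back while watching forces and tilt.

>>> servo_tool --rows '[{"fingers":6.6,"x":0,"y":0,"z":0.3,"turn":0},{"fingers":6.6,"x":0,"y":0,"z":0.3,"turn":0},{"fingers":6.6,"x":0,"y":0,"z":0,"turn":0}]'

```text
clock: 3.85
position: [537.2, 64.1, 162.0]
ee_rot: [0.997, -0.078, 0.001, 0.0]
contact_force: [-9.0, -1.4, 24.7]
gripper_width: 69.4
```

```bash
python3 -c "
from st import *;st()"
```

```text
3.85 [537.2  64.1 162. ] yaw -8.93 F [-9.  -1.4 24.7] T [0.94 2.57 0.26] w 69.4
```

>>> servo_tool --rows '[{"fingers":6.6,"x":-0.25,"y":0,"z":0,"turn":0},{"fingers":6.6,"x":-0.25,"y":0,"z":0,"turn":0},{"fingers":6.6,"x":-0.25,"y":0,"z":0,"turn":0}]'

```text
clock: 4.1
position: [534.0, 64.8, 162.3]
ee_rot: [0.997, -0.078, 0.006, 0.0]
contact_force: [5.5, -7.3, 14.5]
gripper_width: 69.4
```

```bash
python3 st.py a3; python3 meas.py a3
```

```text
4.1 [534.   64.8 162.3] yaw -8.92 F [ 5.5 -7.3 14.5] T [-2.08 -1.94 -0.1 ] w 69.4
a3 panel n 879 c [495.1  82.2  75.3] tilt 0.84 yaw -9.0
  face foot at z0 [496.2  82.    0. ]
  corner 30 [329. 262.] [485.   10.1  13.9] 6.0
  corner 55 [286. 303.] [505.1 131.8  13.2] 3.1
```

It's tipping now (0.8°) with the foot in place. Continue.

>>> servo_tool --rows '[{"fingers":6.6,"x":-0.3,"y":0,"z":0,"turn":0},{"fingers":6.6,"x":-0.3,"y":0,"z":-0.04,"turn":0},{"fingers":6.6,"x":-0.3,"y":0,"z":-0.04,"turn":0},{"fingers":6.6,"x":-0.3,"y":0,"z":-0.04,"turn":0}]'

```text
clock: 4.53
position: [523.4, 66.5, 163.8]
ee_rot: [0.997, -0.078, 0.007, 0.0]
contact_force: [6.0, -6.8, 14.5]
gripper_width: 69.2
```

```bash
python3 st.py a4; python3 meas.py a4
```

```text
4.5333 [523.4  66.5 163.8] yaw -8.89 F [ 6.  -6.8 14.5] T [-2.27 -2.28 -0.09] w 69.2
a4 panel n 668 c [491.3  84.9  75.9] tilt 3.85 yaw -9.02
  face foot at z0 [496.4  84.1   0. ]
  corner 26 [329. 262.] [484.3  11.8  14.6] 7.3
  corner 51 [286. 304.] [504.3 132.3  12.5] 4.6
```

>>> servo_tool --rows '[{"fingers":6.6,"x":-0.3,"y":0,"z":-0.04,"turn":0},{"fingers":6.6,"x":-0.3,"y":0,"z":-0.04,"turn":0},{"fingers":6.6,"x":-0.3,"y":0,"z":-0.03,"turn":0},{"fingers":6.6,"x":-0.3,"y":0,"z":-0.03,"turn":0},{"fingers":6.6,"x":-0.3,"y":0,"z":-0.02,"turn":0},{"fingers":6.6,"x":-0.3,"y":0,"z":-0.02,"turn":0}]'

```text
clock: 5.13
position: [504.8, 69.4, 165.0]
ee_rot: [0.997, -0.078, 0.006, 0.001]
contact_force: [4.1, -6.1, 13.7]
gripper_width: 69.4
```

```bash
python3 st.py a5; python3 meas.py a5
```

```text
5.1333 [504.8  69.4 165. ] yaw -8.89 F [ 4.1 -6.1 13.7] T [-2.26 -1.88 -0.09] w 69.4
a5 panel n 311 c [483.7  87.9  81. ] tilt 9.22 yaw -8.97
  face foot at z0 [496.6  85.8   0. ]
  corner 41 [286. 304.] [503.5 132.9  12.6] 4.7
```

View pics/a5.png

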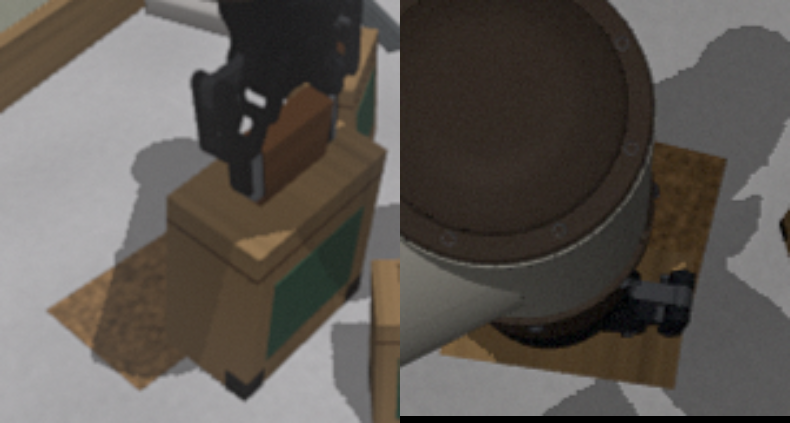

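The tilt is about 9.2° with the near edge held at x≈496, so the bite is good. The tool pushes the chest to the left (Fy −6 on the tool), which already loads the left corner.

In the mat frame the chest needs +77 mm forward and +20.5 mm left. A four-swing plan does it, with yaw relative to the mat: 5.4→23.5 (left planted), →11 (right), →23.5 (left), →0 (right). First half-swing on the left corner.

>>> servo_tool --rows '[{"fingers":6.6,"x":0.18,"y":-0.03,"z":0,"turn":-1.5},{"fingers":6.6,"x":0.18,"y":-0.03,"z":0,"turn":-1.5},{"fingers":6.6,"x":0.18,"y":-0.03,"z":0,"turn":-1.5},{"fingers":6.6,"x":0.18,"y":-0.03,"z":0,"turn":-1.5}]'

```text
clock: 5.57
position: [509.7, 70.5, 164.8]
ee_rot: [1.0, -0.026, 0.003, 0.0]
contact_force: [-3.0, -1.2, 21.6]
gripper_width: 69.3
```

```bash
python3 st.py b1; python3 meas.py b1
```

```text
5.5667 [509.7  70.5 164.8] yaw -2.98 F [-3.  -1.2 21.6] T [ 0.36  1.45 -0.42] w 69.3
b1 panel n 208 c [484.4  86.8  83.9] tilt 8.22 yaw -3.16
  face foot at z0 [496.5  86.1   0. ]
  corner 37 [288. 306.] [498.9 134.8  13.2] 4.7
```

View pics/b1.png

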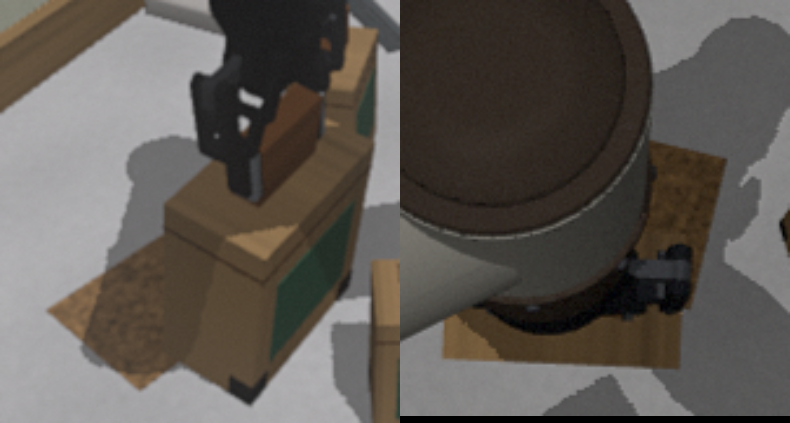

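The left corner slipped back about 4 mm, because the load was shared by both corners. I'll reduce the press and lean left to put the load on the left corner.

>>> servo_tool --rows '[{"fingers":6.6,"x":0,"y":-0.15,"z":-0.15,"turn":0},{"fingers":6.6,"x":0,"y":-0.15,"z":-0.1,"turn":0},{"fingers":6.6,"x":0,"y":0,"z":0,"turn":0}]'

```text
clock: 5.92
position: [508.7, 71.9, 165.2]
ee_rot: [1.0, -0.026, 0.001, 0.002]
contact_force: [1.8, -7.2, 10.3]
gripper_width: 69.4
```

```bash
python3 st.py b2; python3 meas.py b2
```

```text
5.9167 [508.7  71.9 165.2] yaw -2.95 F [ 1.8 -7.2 10.3] T [-2.09 -0.5  -0.07] w 69.4
b2 panel n 172 c [484.   88.3  84.2] tilt 8.39 yaw -3.03
  face foot at z0 [496.4  87.6   0. ]
  corner 35 [288. 306.] [498.7 135.8  13.2] 4.0
```

>>> servo_tool --rows '[{"fingers":6.6,"x":0.19,"y":-0.05,"z":0,"turn":-1.5},{"fingers":6.6,"x":0.19,"y":-0.05,"z":0,"turn":-1.5},{"fingers":6.6,"x":0.19,"y":-0.05,"z":0,"turn":-1.5},{"fingers":6.6,"x":0.19,"y":-0.05,"z":0,"turn":-1.5}]'

```text
clock: 6.35
position: [515.3, 74.2, 164.9]
ee_rot: [1.0, 0.027, 0.0, 0.001]
contact_force: [-1.8, -3.4, 12.6]
gripper_width: 69.3
```

```bash
python3 st.py b3; python3 meas.py b3
```

```text
6.35 [515.3  74.2 164.9] yaw 3.05 F [-1.8 -3.4 12.6] T [-0.53  1.02 -0.05] w 69.3
b3 panel n 29 c [484.2  93.9 108.6] tilt 8.56 yaw 2.43
  face foot at z0 [500.5  94.6   0. ]
  corner 37 [287. 308.] [497.8 138.4  13.2] 3.1
```

View pics/b3.png

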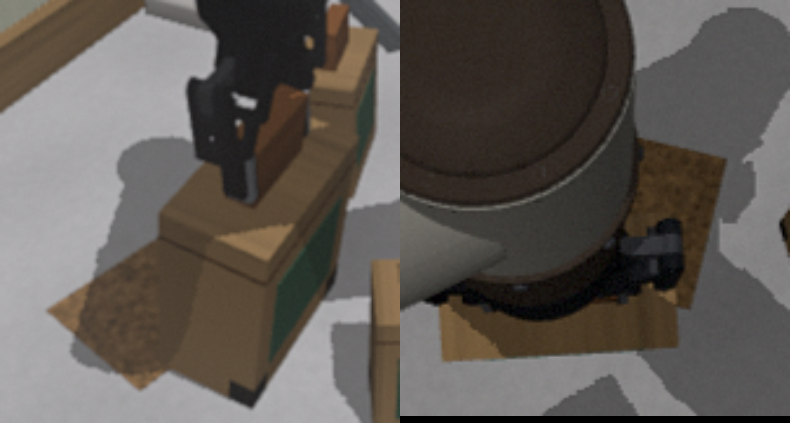

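The left corner now stays planted (drift about 1 mm). Replan from here: L to ψ=22, R to 6, L to 22, R to 0. Finish this swing.

>>> servo_tool --rows '[{"fingers":6.6,"x":0.19,"y":-0.07,"z":0,"turn":-1.5},{"fingers":6.6,"x":0.19,"y":-0.05,"z":0,"turn":-1.5},{"fingers":6.6,"x":0.19,"y":-0.05,"z":0,"turn":-1.5}]'

```text
clock: 6.7
position: [520.1, 76.4, 164.8]
ee_rot: [0.998, 0.066, -0.001, 0.001]
contact_force: [-1.0, -4.0, 12.0]
gripper_width: 69.3
```

```bash
python3 -c "
from st import *;st()"
```

```text
6.7 [520.1  76.4 164.8] yaw 7.55 F [-1. -4. 12.] T [-0.77  1.13 -0.09] w 69.3
```

>>> servo_tool --rows '[{"fingers":6.6,"x":0,"y":0.15,"z":0,"turn":0},{"fingers":6.6,"x":0,"y":0.15,"z":0,"turn":0},{"fingers":6.6,"x":0,"y":0.15,"z":0,"turn":0},{"fingers":6.6,"x":0,"y":0,"z":0,"turn":0}]'

```text
clock: 7.03
position: [521.5, 75.0, 164.7]
ee_rot: [0.998, 0.065, 0.001, -0.001]
contact_force: [-2.8, 8.3, 12.1]
gripper_width: 69.4
```

```bash
python3 st.py b4; python3 meas.py b4
```

```text
7.0333 [521.5  75.  164.7] yaw 7.43 F [-2.8  8.3 12.1] T [ 2.66  1.68 -0.12] w 69.4
b4 panel n 9 c [488.   87.  113.6] tilt 10.14 yaw 6.63
  face foot at z0 [508.1  89.4   0. ]
  corner 49 [286. 308.] [498.9 140.3  13.7] 3.7
```

The lean is now on the right corner (Fy +8). Swing the left side forward about the right corner.

>>> servo_tool --rows '[{"fingers":6.6,"x":0.19,"y":0.05,"z":0,"turn":1.5},{"fingers":6.6,"x":0.19,"y":0.05,"z":0,"turn":1.5},{"fingers":6.6,"x":0.19,"y":0.05,"z":0,"turn":1.5},{"fingers":6.6,"x":0.19,"y":0.05,"z":0,"turn":1.5},{"fingers":6.6,"x":0.19,"y":0.05,"z":0,"turn":1.5}]'

```text
clock: 7.55
position: [530.3, 71.6, 164.0]
ee_rot: [1.0, -0.0, -0.001, 0.001]
contact_force: [-1.8, 2.2, 9.5]
gripper_width: 69.8
```

```bash
cat > trk.py <<'E'
from st import *
from scipy.spatial.transform import Rotation as R
def trk(g=11.5):
    st();s=arm.read_state();r=R.from_quat(s['ee_rot']).as_matrix();t=np.arctan2(r[1,0],r[0,0]);c,sn=np.cos(t),np.sin(t)
    M=s['position'][:2]-g*np.array([c,sn]);y=np.array([-sn,c]);L=M+70*y;Rr=M-70*y
    a=np.radians(-14.4);B=np.array([[np.cos(a),np.sin(a)],[-np.sin(a),np.cos(a)]])
    mt=np.array([574.4,71.9])
    F=s['contact_force'];print('L',L.round(1),'R',Rr.round(1),'psi',(np.degrees(t)+14.4).round(2),'M rel target (mat)',(B@(M-mt)).round(1),'Fchest xyz',round(F[0]*c+F[1]*sn,1),round(-F[0]*sn+F[1]*c,1),F[2].round(1))
if __name__=='__main__':trk()
E
python3 trk.py; python3 st.py b5; python3 meas.py b5
```

```text
7.55 [530.3  71.6 164. ] yaw -0.01 F [-1.8  2.2  9.5] T [0.76 1.62 0.39] w 69.8
L [518.8 141.6] R [518.8   1.6] psi 14.39 M rel target (mat) [-53.8 -14.1] Fchest xyz -1.8 2.2 9.5
7.55 [530.3  71.6 164. ] yaw -0.01 F [-1.8  2.2  9.5] T [0.76 1.62 0.39] w 69.8
b5 panel n 173 c [498.5  87.6  89.8] tilt 5.52 yaw 0.16
  face foot at z0 [507.1  87.6   0. ]
  corner 39 [283. 304.] [507.6 136.2  13.3] 5.2
```

View pics/b5.png

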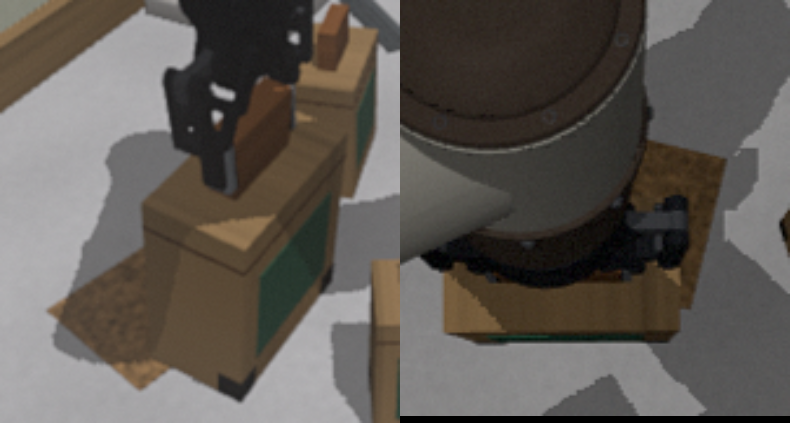

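The tilt dropped to 5.5° because the bottom lagged: with that much press, floor friction beats the pads' hold on the pitch. I'll re-tip with the press on, then swing with almost no press so the clamp holds the tilt.

>>> servo_tool --rows '[{"fingers":6.6,"x":-0.2,"y":-0.1,"z":0.1,"turn":0},{"fingers":6.6,"x":-0.3,"y":0,"z":0.05,"turn":0},{"fingers":6.6,"x":-0.3,"y":0,"z":0,"turn":0},{"fingers":6.6,"x":-0.3,"y":0,"z":-0.03,"turn":0},{"fingers":6.6,"x":-0.3,"y":0,"z":-0.03,"turn":0},{"fingers":6.6,"x":-0.3,"y":0,"z":-0.03,"turn":0}]'

```text
clock: 8.15
position: [517.4, 72.1, 164.9]
ee_rot: [1.0, 0.0, 0.004, 0.0]
contact_force: [5.4, -4.4, 5.6]
gripper_width: 69.8
```

```bash
python3 trk.py; python3 st.py b6; python3 meas.py b6
```

```text
8.15 [517.4  72.1 164.9] yaw 0.04 F [ 5.4 -4.4  5.6] T [-1.24 -2.21 -0.09] w 69.8
L [505.9 142.1] R [506.    2.1] psi 14.44 M rel target (mat) [-66.4 -16.8] Fchest xyz 5.4 -4.4 5.6
8.15 [517.4  72.1 164.9] yaw 0.04 F [ 5.4 -4.4  5.6] T [-1.24 -2.21 -0.09] w 69.8
b6 panel n 15 c [489.  107.2 110.6] tilt 10.64 yaw 0.19
  face foot at z0 [509.8 107.2   0. ]
  corner 41 [283. 305.] [507.7 136.9  13.6] 3.5
```

>>> servo_tool --rows '[{"fingers":6.6,"x":0,"y":0,"z":-0.1,"turn":0},{"fingers":6.6,"x":0.18,"y":-0.03,"z":0,"turn":-1.5},{"fingers":6.6,"x":0.18,"y":-0.03,"z":0,"turn":-1.5},{"fingers":6.6,"x":0.18,"y":-0.03,"z":0,"turn":-1.5}]'

```text
clock: 8.58
position: [519.7, 73.3, 164.7]
ee_rot: [0.999, 0.039, 0.0, 0.0]
contact_force: [-0.5, 0.2, 9.9]
gripper_width: 69.4
```

```bash
python3 trk.py; python3 st.py b7; python3 meas.py b7
```

```text
8.5833 [519.7  73.3 164.7] yaw 4.48 F [-0.5  0.2  9.9] T [ 0.39  0.92 -0.27] w 69.4
L [502.8 142.2] R [513.7   2.6] psi 18.88 M rel target (mat) [-64.2 -15.9] Fchest xyz -0.5 0.3 9.9
8.5833 [519.7  73.3 164.7] yaw 4.48 F [-0.5  0.2  9.9] T [ 0.39  0.92 -0.27] w 69.4
b7 panel n 9 c [487.6  99.3 113. ] tilt 8.96 yaw 4.95
  face foot at z0 [505.3 100.8   0. ]
  corner 32 [286. 306.] [501.8 137.7  13.5] 2.2
```

View pics/b7.png

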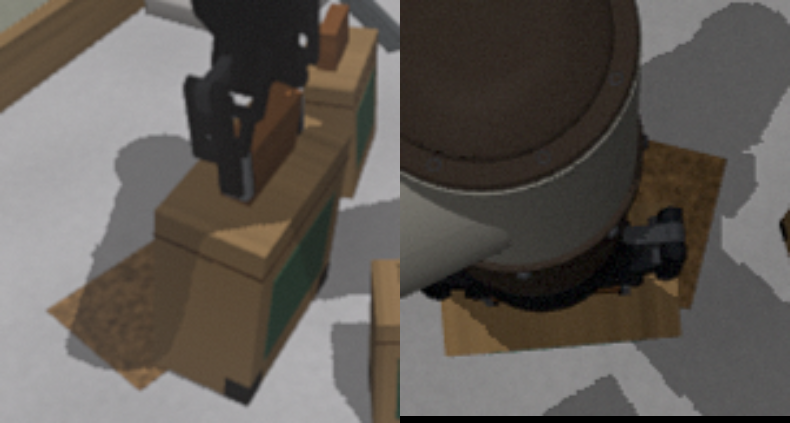

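The stored pull-back force slid the foot about 6 mm when the turn began. From now on I zero the elastic forces before each swing. They are near zero in x and y now, so I take off the press and lean slightly left.

>>> servo_tool --rows '[{"fingers":6.6,"x":0,"y":-0.1,"z":-0.1,"turn":0},{"fingers":6.6,"x":0,"y":0,"z":-0.1,"turn":0},{"fingers":6.6,"x":0,"y":0,"z":0,"turn":0}]'

```text
clock: 8.93
position: [519.0, 73.7, 164.9]
ee_rot: [0.999, 0.039, -0.0, 0.001]
contact_force: [1.9, -4.0, 3.1]
gripper_width: 69.1
```

```bash
python3 trk.py
```

```text
8.9333 [519.   73.7 164.9] yaw 4.43 F [ 1.9 -4.   3.1] T [-1.08 -0.42  0.02] w 69.1
L [502.1 142.6] R [512.9   3.1] psi 18.83 M rel target (mat) [-65.  -15.7] Fchest xyz 1.6 -4.2 3.1
```

>>> servo_tool --rows '[{"fingers":6.6,"x":0.18,"y":-0.03,"z":0,"turn":-1.4},{"fingers":6.6,"x":0.18,"y":-0.03,"z":0,"turn":-1.4},{"fingers":6.6,"x":0.18,"y":-0.03,"z":0,"turn":-1.4},{"fingers":6.6,"x":0,"y":0,"z":0,"turn":0}]'

```text
clock: 9.27
position: [523.0, 75.5, 164.7]
ee_rot: [0.997, 0.075, -0.002, 0.001]
contact_force: [-2.1, -2.3, 5.7]
gripper_width: 69.3
```

```bash
python3 trk.py; python3 st.py b8; python3 meas.py b8
```

```text
9.2667 [523.   75.5 164.7] yaw 8.66 F [-2.1 -2.3  5.7] T [-0.03  1.15  0.21] w 69.3
L [501.1 143. ] R [522.2   4.6] psi 23.06 M rel target (mat) [-61.2 -13.8] Fchest xyz -2.5 -2.0 5.7
9.2667 [523.   75.5 164.7] yaw 8.66 F [-2.1 -2.3  5.7] T [-0.03  1.15  0.21] w 69.3
b8 panel n 3 c [487.2 104.6 114.9] tilt 4.64 yaw 10.79
  face foot at z0 [496.4 106.4   0. ]
```

```bash
cat > tilt.py <<'E'
from meas import *
def tilt(name,ctr=None):
    z=np.load(f'pics/{name}.npz');d=z['d'].astype(np.float32);d=cv2.medianBlur(d,5);X=cloud('scene',d)
    gx=X[2:-2,4:]-X[2:-2,:-4];gy=X[4:,2:-2]-X[:-4,2:-2]
    n=np.cross(gx,gy);n/=np.linalg.norm(n,axis=-1,keepdims=True)+1e-9;n*=np.sign(n[...,2:3])
    Y=X[2:-2,2:-2]
    if ctr is None: ctr=(540,70)
    hsv=cv2.cvtColor(z['p'],cv2.COLOR_RGB2HSV)[2:-2,2:-2]
    k=(n[...,2]>.9)&(Y[...,2]>135)&(Y[...,2]<190)&(np.hypot(Y[...,0]-ctr[0],Y[...,1]-ctr[1])<95)&(hsv[...,1]>60)&(hsv[...,0]<25)
    c,nn=plane(Y[k]);nn*=np.sign(nn[2])
    t=np.degrees(np.arcsin(np.hypot(nn[0],nn[1])));
    print(name,'top face n',k.sum(),'tilt',t.round(2),'dir',np.degrees(np.arctan2(-nn[1],-nn[0])).round(1),'c',c.round(1))
    b=(z['p'].max(2)<45);
    X=cloud('scene',z['d']);b&=(X[...,2]<30)&(X[...,2]>1)&(abs(X[...,0]-ctr[0]+40)<60)&(abs(X[...,1]-140)<40)
    nlab,l,s,ce=cv2.connectedComponentsWithStats(b.astype(np.uint8))
    for j in range(1,nlab):
        if s[j,4]>20:
            P=X[l==j];v=np.argwhere(l==j);i=v[:,0].argmax();low=v[i]
            print('   Lcorner px',low[::-1],ray('scene',low[::-1]+np.array([0,.5]),0).round(1))
if __name__=='__main__':
    for a in sys.argv[1:]:tilt(a)
E
python3 tilt.py a1 a2 a4 a5 b1 b2 b3 b4 b5 b6 b7 b8
```

```text
a1 top face n 1230 tilt 0.3 dir -95.1 c [542.6  79.5 161.5]
   Lcorner px [274 303] [529.4 133.4   0. ]
a2 top face n 1271 tilt 0.3 dir -112.1 c [525.1  82.8 161.6]
   Lcorner px [283 309] [508.6 137.    0. ]
a4 top face n 1334 tilt 3.78 dir -12.5 c [515.   85.3 162.7]
   Lcorner px [282 308] [511.2 136.    0. ]
a5 top face n 1433 tilt 9.23 dir -10.6 c [501.1  89.4 163.8]
   Lcorner px [282 308] [511.2 136.    0. ]
b1 top face n 1424 tilt 8.39 dir -4.8 c [504.2  91.1 163.7]
   Lcorner px [284 310] [505.9 138.    0. ]
b2 top face n 1432 tilt 8.5 dir -7.2 c [503.6  92.6 163.9]
   Lcorner px [286 311] [501.7 138.2   0. ]
b3 top face n 1434 tilt 7.95 dir 0.5 c [508.5  95.4 163.9]
   Lcorner px [286 312] [500.6 140.    0. ]
b4 top face n 1403 tilt 7.43 dir 7.7 c [513.2  96.6 164. ]
   Lcorner px [285 312] [502.1 140.8   0. ]
b5 top face n 1364 tilt 5.54 dir -1.2 c [522.4  91.6 163.4]
   Lcorner px [281 309] [511.6 138.6   0. ]
b6 top face n 1411 tilt 9.34 dir -1.2 c [512.4  93.3 164. ]
   Lcorner px [281 309] [511.6 138.6   0. ]
b7 top face n 1397 tilt 8.43 dir 3.2 c [513.   94.8 164. ]
   Lcorner px [284 311] [504.8 139.8   0. ]
b8 top face n 1413 tilt 8.07 dir 6.9 c [515.1  96.8 164. ]
   Lcorner px [283 311] [506.3 140.6   0. ]
```

The tilt measurement is now solid, from the top plane (8.07°). The left corner stayed put. Unload and lean right, then swing about the right corner.

>>> servo_tool --rows '[{"fingers":6.6,"x":-0.05,"y":0.1,"z":-0.05,"turn":0},{"fingers":6.6,"x":0,"y":0.12,"z":-0.05,"turn":0},{"fingers":6.6,"x":0,"y":0,"z":0,"turn":0}]'

```text
clock: 9.62
position: [523.1, 74.2, 164.8]
ee_rot: [0.997, 0.074, -0.001, -0.001]
contact_force: [-2.5, 4.3, -0.2]
gripper_width: 69.2
```

```bash
python3 trk.py
```

```text
9.6167 [523.1  74.2 164.8] yaw 8.54 F [-2.5  4.3 -0.2] T [ 1.59  1.23 -0.08] w 69.2
L [501.3 141.7] R [522.1   3.3] psi 22.94 M rel target (mat) [-60.9 -15. ] Fchest xyz -1.8 4.7 -0.2
```

>>> servo_tool --rows '[{"fingers":6.6,"x":0.17,"y":0.03,"z":0,"turn":1.4},{"fingers":6.6,"x":0.17,"y":0.03,"z":0,"turn":1.4},{"fingers":6.6,"x":0.17,"y":0.03,"z":0,"turn":1.4},{"fingers":6.6,"x":0.17,"y":0.03,"z":0,"turn":1.4},{"fingers":6.6,"x":0.17,"y":0.03,"z":0,"turn":1.4}]'

```text
clock: 10.03
position: [532.0, 72.3, 164.6]
ee_rot: [1.0, 0.012, -0.002, 0.001]
contact_force: [-1.7, 0.1, -5.4]
gripper_width: 69.3
```

```bash
python3 trk.py; python3 st.py b9; python3 tilt.py b9
```

```text
10.0333 [532.   72.3 164.6] yaw 1.43 F [-1.7  0.1 -5.4] T [0.01 0.93 0.05] w 69.3
L [518.8 142. ] R [522.2   2. ] psi 15.83 M rel target (mat) [-52.2 -13.3] Fchest xyz -1.7 0.2 -5.4
10.0333 [532.   72.3 164.6] yaw 1.43 F [-1.7  0.1 -5.4] T [0.01 0.93 0.05] w 69.3
b9 top face n 1377 tilt 7.13 dir 0.1 c [525.1  93.1 163.8]
   Lcorner px [278 308] [517.3 139.3   0. ]
```

View pics/b9.png

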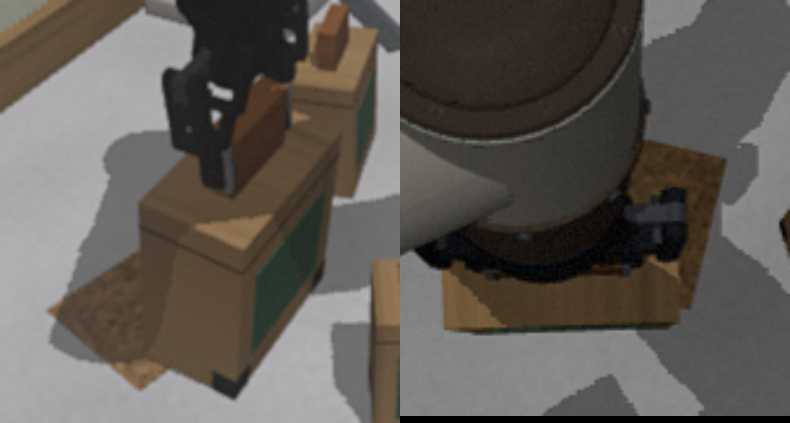

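The right corner stayed within about 1 mm while the left advanced 11 mm. But Fz fell to −5.4, so I'm carrying too much weight. I'll lower slightly before continuing.

>>> servo_tool --rows '[{"fingers":6.6,"x":0,"y":0.05,"z":0.1,"turn":0},{"fingers":6.6,"x":0,"y":0.05,"z":0.05,"turn":0},{"fingers":6.6,"x":0,"y":0,"z":0,"turn":0}]'

```text
clock: 10.38
position: [533.7, 72.6, 164.7]
ee_rot: [1.0, 0.014, 0.001, -0.001]
contact_force: [-0.2, 2.4, -3.8]
gripper_width: 69.6
```

```bash
python3 trk.py
```

```text
10.3833 [533.7  72.6 164.7] yaw 1.59 F [-0.2  2.4 -3.8] T [ 0.75  0.39 -0.07] w 69.6
L [520.3 142.2] R [524.1   2.3] psi 15.99 M rel target (mat) [-50.6 -12.7] Fchest xyz -0.1 2.4 -3.8
```

>>> servo_tool --rows '[{"fingers":6.6,"x":0,"y":0.05,"z":0.1,"turn":0},{"fingers":6.6,"x":0.17,"y":0.04,"z":0.02,"turn":1.4},{"fingers":6.6,"x":0.17,"y":0.04,"z":0.02,"turn":1.4},{"fingers":6.6,"x":0.17,"y":0.04,"z":0.02,"turn":1.4},{"fingers":6.6,"x":0.17,"y":0.04,"z":0.02,"turn":1.4},{"fingers":6.6,"x":0.17,"y":0.04,"z":0.02,"turn":1.4},{"fingers":6.6,"x":0,"y":0,"z":0,"turn":0}]'

```text
clock: 10.97
position: [542.4, 68.9, 164.0]
ee_rot: [0.999, -0.048, 0.001, 0.0]
contact_force: [-2.3, 1.0, 6.4]
gripper_width: 69.3
```

```bash
python3 trk.py; python3 st.py b10; python3 tilt.py b10
```

```text
10.9667 [542.4  68.9 164. ] yaw -5.46 F [-2.3  1.   6.4] T [ 0.35  1.27 -0.12] w 69.3
L [537.6 139.7] R [5.243e+02 3.000e-01] psi 8.94 M rel target (mat) [-41.6 -12.7] Fchest xyz -2.4 0.8 6.4
10.9667 [542.4  68.9 164. ] yaw -5.46 F [-2.3  1.   6.4] T [ 0.35  1.27 -0.12] w 69.3
b10 top face n 1320 tilt 5.81 dir -6.2 c [535.3  88.5 163.3]
   Lcorner px [272 304] [531.3 136.9   0. ]
```

View pics/b10.png

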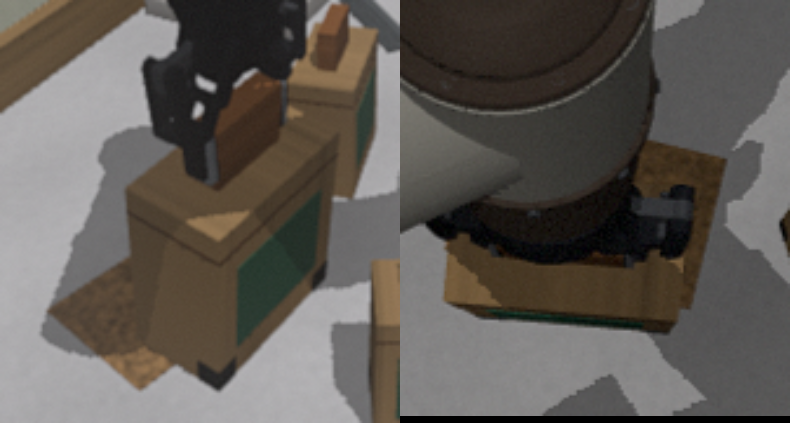

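Good progress: left advanced, right nearly held. The tilt is down to 5.8°, so I re-tip with the press and then relax the forces.

>>> servo_tool --rows '[{"fingers":6.6,"x":0,"y":-0.03,"z":0.15,"turn":0},{"fingers":6.6,"x":-0.3,"y":0,"z":0.05,"turn":0},{"fingers":6.6,"x":-0.3,"y":0,"z":0,"turn":0},{"fingers":6.6,"x":-0.3,"y":0,"z":-0.02,"turn":0},{"fingers":6.6,"x":-0.3,"y":0,"z":-0.02,"turn":0},{"fingers":6.6,"x":-0.3,"y":0,"z":-0.02,"turn":0},{"fingers":6.6,"x":-0.3,"y":0,"z":-0.02,"turn":0},{"fingers":6.6,"x":0,"y":0,"z":0,"turn":0}]'

```text
clock: 11.73
position: [528.6, 71.3, 164.8]
ee_rot: [0.999, -0.046, 0.007, -0.001]
contact_force: [5.9, -1.8, 6.8]
gripper_width: 69.7
```

```bash
python3 trk.py; python3 st.py c1; python3 tilt.py c1
```

```text
11.7333 [528.6  71.3 164.8] yaw -5.29 F [ 5.9 -1.8  6.8] T [-1.2  -2.12  0.05] w 69.7
L [523.7 142. ] R [510.7   2.6] psi 9.11 M rel target (mat) [-55.5 -13.8] Fchest xyz 6.1 -1.2 6.8
11.7333 [528.6  71.3 164.8] yaw -5.29 F [ 5.9 -1.8  6.8] T [-1.2  -2.12  0.05] w 69.7
c1 top face n 1366 tilt 9.19 dir -5.8 c [524.1  91.5 163.9]
   Lcorner px [272 305] [530.1 138.7   0. ]
```

>>> servo_tool --rows '[{"fingers":6.6,"x":-0.3,"y":0,"z":0,"turn":0},{"fingers":6.6,"x":0.1,"y":-0.08,"z":-0.1,"turn":0},{"fingers":6.6,"x":0.1,"y":-0.05,"z":-0.08,"turn":0},{"fingers":6.6,"x":0,"y":0,"z":0,"turn":0}]'

```text
clock: 12.17
position: [525.8, 72.3, 164.9]
ee_rot: [0.999, -0.047, 0.004, -0.0]
contact_force: [4.5, -3.8, 5.2]
gripper_width: 69.4
```

```bash
python3 trk.py
```

```text
12.1667 [525.8  72.3 164.9] yaw -5.4 F [ 4.5 -3.8  5.2] T [-1.02 -1.53 -0.02] w 69.4
L [521.  143.1] R [507.8   3.7] psi 9.0 M rel target (mat) [-58.5 -13.5] Fchest xyz 4.8 -3.3 5.2
```

>>> servo_tool --rows '[{"fingers":6.6,"x":0.1,"y":0,"z":-0.08,"turn":0},{"fingers":6.6,"x":0.1,"y":-0.03,"z":0,"turn":0},{"fingers":6.6,"x":0.18,"y":-0.04,"z":0,"turn":-1.4},{"fingers":6.6,"x":0.17,"y":-0.04,"z":0,"turn":-1.4},{"fingers":6.6,"x":0.17,"y":-0.03,"z":0,"turn":-1.4},{"fingers":6.6,"x":0.17,"y":-0.03,"z":0,"turn":-1.4}]'

```text
clock: 12.67
position: [531.0, 73.7, 164.6]
ee_rot: [1.0, 0.002, -0.001, 0.0]
contact_force: [-1.5, -0.5, 10.5]
gripper_width: 69.5
```

```bash
python3 trk.py; python3 st.py c2; python3 tilt.py c2
```

```text
12.6667 [531.   73.7 164.6] yaw 0.19 F [-1.5 -0.5 10.5] T [ 0.26  1.03 -0.26] w 69.5
L [519.2 143.6] R [519.7   3.6] psi 14.59 M rel target (mat) [-53.6 -12. ] Fchest xyz -1.5 -0.5 10.5
12.6667 [531.   73.7 164.6] yaw 0.19 F [-1.5 -0.5 10.5] T [ 0.26  1.03 -0.26] w 69.5
c2 top face n 1386 tilt 8.65 dir -1.2 c [525.2  94.6 163.8]
   Lcorner px [274 307] [524.6 140.7   0. ]
```

>>> servo_tool --rows '[{"fingers":6.6,"x":0,"y":-0.1,"z":-0.12,"turn":0},{"fingers":6.6,"x":0.05,"y":-0.05,"z":-0.12,"turn":0},{"fingers":6.6,"x":0,"y":0,"z":0,"turn":0}]'

```text
clock: 13.02
position: [530.4, 74.6, 164.8]
ee_rot: [1.0, 0.001, -0.002, 0.001]
contact_force: [0.5, -3.1, 0.3]
gripper_width: 69.3
```

```bash
python3 trk.py
```

```text
13.0167 [530.4  74.6 164.8] yaw 0.16 F [ 0.5 -3.1  0.3] T [-0.97  0.24  0.07] w 69.3
L [518.7 144.5] R [519.1   4.5] psi 14.56 M rel target (mat) [-54.4 -11.2] Fchest xyz 0.5 -3.1 0.3
```

>>> servo_tool --rows '[{"fingers":6.6,"x":0.17,"y":-0.04,"z":0,"turn":-1.4},{"fingers":6.6,"x":0.17,"y":-0.04,"z":0,"turn":-1.4},{"fingers":6.6,"x":0.17,"y":-0.04,"z":0,"turn":-1.4},{"fingers":6.6,"x":0.17,"y":-0.04,"z":0,"turn":-1.4},{"fingers":6.6,"x":0.17,"y":-0.04,"z":0,"turn":-1.4},{"fingers":6.6,"x":0.17,"y":-0.04,"z":0,"turn":-1.4},{"fingers":6.6,"x":0,"y":0,"z":0,"turn":0}]'

```text
clock: 13.6
position: [541.3, 78.5, 164.8]
ee_rot: [0.997, 0.076, -0.001, 0.0]
contact_force: [-1.2, -0.4, -3.8]
gripper_width: 69.5
```

```bash
python3 trk.py; python3 st.py c3; python3 tilt.py c3
```

```text
13.6 [541.3  78.5 164.8] yaw 8.66 F [-1.2 -0.4 -3.8] T [0.03 1.01 0.12] w 69.5
L [519.4 146. ] R [540.5   7.6] psi 23.06 M rel target (mat) [-44.3  -6.3] Fchest xyz -1.2 -0.2 -3.8
13.6 [541.3  78.5 164.8] yaw 8.66 F [-1.2 -0.4 -3.8] T [0.03 1.01 0.12] w 69.5
c3 top face n 1385 tilt 8.44 dir 7.3 c [533.4 100.1 164.1]
   Lcorner px [275 309] [520.8 143.5   0. ]
```

View pics/c3.png

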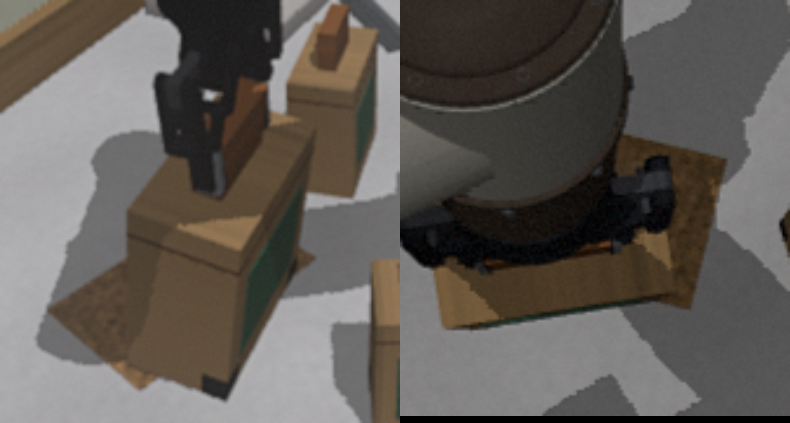

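The left corner held within 2 mm, the right advanced 21 mm and the tilt stayed at 8.4°, so the recipe works. Remaining plan: R to ψ=−1, L to +6, R to 0. Now lean right.

>>> servo_tool --rows '[{"fingers":6.6,"x":0,"y":0.08,"z":0.03,"turn":0},{"fingers":6.6,"x":0,"y":0.07,"z":0.02,"turn":0},{"fingers":6.6,"x":0,"y":0,"z":0,"turn":0}]'

```text
clock: 13.95
position: [542.5, 76.9, 165.0]
ee_rot: [0.997, 0.075, 0.0, -0.0]
contact_force: [0.9, -0.4, -7.9]
gripper_width: 69.8
```

```bash
python3 trk.py
```

```text
13.95 [542.5  76.9 165. ] yaw 8.58 F [ 0.9 -0.4 -7.9] T [ 0.02  0.13 -0.  ] w 69.8
L [520.7 144.4] R [541.6   6. ] psi 22.98 M rel target (mat) [-42.7  -7.6] Fchest xyz 0.9 -0.5 -7.9
```

Fz −7.9 with no side load means the chest is barely touching. Lower at once.

>>> servo_tool --rows '[{"fingers":6.6,"x":0,"y":0,"z":0.15,"turn":0},{"fingers":6.6,"x":0,"y":0.05,"z":0.1,"turn":0},{"fingers":6.6,"x":0,"y":0.05,"z":0,"turn":0}]'

```text
clock: 14.2
position: [543.2, 76.6, 164.7]
ee_rot: [0.997, 0.075, 0.001, -0.001]
contact_force: [-2.9, 2.7, 4.6]
gripper_width: 69.2
```

```bash
python3 trk.py
```

```text
14.2 [543.2  76.6 164.7] yaw 8.6 F [-2.9  2.7  4.6] T [ 1.54  1.66 -0.05] w 69.2
L [521.4 144.1] R [542.3   5.7] psi 23.0 M rel target (mat) [-42.   -7.7] Fchest xyz -2.4 3.1 4.6
```

>>> servo_tool --rows '[{"fingers":6.6,"x":0,"y":0.03,"z":-0.06,"turn":0},{"fingers":6.6,"x":0.17,"y":0.04,"z":0,"turn":1.4},{"fingers":6.6,"x":0.17,"y":0.04,"z":0,"turn":1.4},{"fingers":6.6,"x":0.17,"y":0.04,"z":0,"turn":1.4},{"fingers":6.6,"x":0.17,"y":0.04,"z":0,"turn":1.4}]'

```text
clock: 14.62
position: [550.1, 74.5, 164.3]
ee_rot: [1.0, 0.025, 0.001, 0.0]
contact_force: [-2.9, 0.0, 4.4]
gripper_width: 69.3
```

```bash
python3 trk.py; python3 st.py c4; python3 tilt.py c4
```

```text
14.6167 [550.1  74.5 164.3] yaw 2.92 F [-2.9  0.   4.4] T [0.4  1.18 0.26] w 69.3
L [535.1 143.8] R [542.2   4. ] psi 17.32 M rel target (mat) [-35.1  -6.9] Fchest xyz -2.9 0.2 4.4
14.6167 [550.1  74.5 164.3] yaw 2.92 F [-2.9  0.   4.4] T [0.4  1.18 0.26] w 69.3
c4 top face n 1363 tilt 7.15 dir 2.2 c [542.8  95.4 163.8]
   Lcorner px [269 305] [534.7 141.2   0. ]
```

>>> servo_tool --rows '[{"fingers":6.6,"x":-0.05,"y":0.1,"z":-0.08,"turn":0},{"fingers":6.6,"x":0,"y":0.04,"z":-0.04,"turn":0},{"fingers":6.6,"x":0,"y":0,"z":0,"turn":0}]'

```text
clock: 14.97
position: [549.6, 73.9, 164.4]
ee_rot: [1.0, 0.026, 0.001, -0.001]
contact_force: [0.3, 4.4, 0.1]
gripper_width: 69.4
```

```bash
python3 trk.py
```

```text
14.9667 [549.6  73.9 164.4] yaw 2.94 F [0.3 4.4 0.1] T [ 1.65  0.5  -0.13] w 69.4
L [534.5 143.2] R [541.7   3.4] psi 17.34 M rel target (mat) [-35.5  -7.6] Fchest xyz 0.5 4.4 0.1
```

Forces are near zero with a right lean, so swing on.

>>> servo_tool --rows '[{"fingers":6.6,"x":0.17,"y":0.04,"z":0.01,"turn":1.4},{"fingers":6.6,"x":0.17,"y":0.04,"z":0.01,"turn":1.4},{"fingers":6.6,"x":0.17,"y":0.04,"z":0.01,"turn":1.4},{"fingers":6.6,"x":0.17,"y":0.04,"z":0.01,"turn":1.4},{"fingers":6.6,"x":0.17,"y":0.04,"z":0.01,"turn":1.4}]'

```text
clock: 15.38
position: [556.8, 70.5, 164.0]
ee_rot: [0.999, -0.036, -0.001, 0.001]
contact_force: [-2.7, -0.4, 1.3]
gripper_width: 69.0
```

```bash
python3 trk.py; python3 st.py c5; python3 tilt.py c5
```

```text
15.3833 [556.8  70.5 164. ] yaw -4.14 F [-2.7 -0.4  1.3] T [0.3  1.6  0.21] w 69.0
L [550.4 141.2] R [540.3   1.5] psi 10.26 M rel target (mat) [-28.   -7.8] Fchest xyz -2.6 -0.6 1.3
15.3833 [556.8  70.5 164. ] yaw -4.14 F [-2.7 -0.4  1.3] T [0.3  1.6  0.21] w 69.0
c5 top face n 1297 tilt 5.94 dir -6.0 c [549.7  90.3 163.3]
   Lcorner px [265 302] [544.6 139.    0. ]
```

View pics/c5.png

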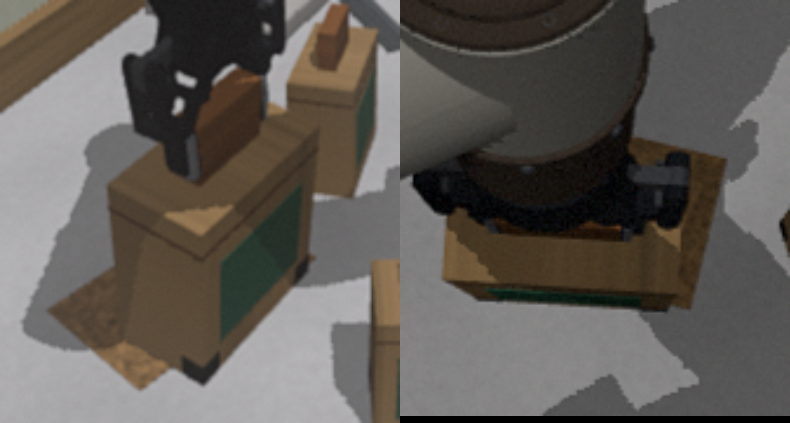

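Right swing done. Re-tip (5.9° now) with the press, then L to about 21, and R to 0.

>>> servo_tool --rows '[{"fingers":6.6,"x":0,"y":0.03,"z":0.2,"turn":0},{"fingers":6.6,"x":-0.2,"y":0,"z":0.1,"turn":0},{"fingers":6.6,"x":-0.3,"y":0,"z":0.05,"turn":0},{"fingers":6.6,"x":-0.3,"y":0,"z":0,"turn":0},{"fingers":6.6,"x":-0.3,"y":0,"z":-0.02,"turn":0},{"fingers":6.6,"x":-0.3,"y":0,"z":-0.02,"turn":0},{"fingers":6.6,"x":-0.3,"y":0,"z":-0.02,"turn":0},{"fingers":6.6,"x":-0.2,"y":0,"z":0,"turn":0},{"fingers":6.6,"x":0,"y":0,"z":0,"turn":0}]'

```text
clock: 16.23
position: [542.7, 73.3, 164.1]
ee_rot: [0.999, -0.034, 0.006, -0.001]
contact_force: [5.2, -0.8, 5.4]
gripper_width: 69.1
```

```bash
python3 trk.py; python3 st.py d1; python3 tilt.py d1
```

```text
16.2333 [542.7  73.3 164.1] yaw -3.88 F [ 5.2 -0.8  5.4] T [-0.43 -2.03  0.16] w 69.1
L [535.9 143.9] R [526.5   4.2] psi 10.52 M rel target (mat) [-42.4  -8.6] Fchest xyz 5.2 -0.5 5.4
16.2333 [542.7  73.3 164.1] yaw -3.88 F [ 5.2 -0.8  5.4] T [-0.43 -2.03  0.16] w 69.1
d1 top face n 1336 tilt 6.83 dir -3.6 c [535.9  93.2 163.6]
   Lcorner px [270 306] [532.  142.2   0. ]
```

That slid instead of tipping because the press was too light. Press to about 20 N first, then pull.

>>> servo_tool --rows '[{"fingers":6.6,"x":0.15,"y":0,"z":0.2,"turn":0},{"fingers":6.6,"x":0,"y":0,"z":0.2,"turn":0},{"fingers":6.6,"x":0,"y":0,"z":0,"turn":0}]'

```text
clock: 16.58
position: [545.0, 73.3, 163.8]
ee_rot: [0.999, -0.034, 0.007, -0.001]
contact_force: [-0.0, 1.0, 22.3]
gripper_width: 69.6
```

```bash
python3 trk.py
```

```text
16.5833 [545.   73.3 163.8] yaw -3.85 F [-0.   1.  22.3] T [-0.19  0.23 -0.04] w 69.6
L [538.3 143.9] R [528.9   4.3] psi 10.55 M rel target (mat) [-40.1  -8. ] Fchest xyz -0.1 1.0 22.3
```

>>> servo_tool --rows '[{"fingers":6.6,"x":-0.3,"y":0,"z":0,"turn":0},{"fingers":6.6,"x":-0.3,"y":0,"z":0,"turn":0},{"fingers":6.6,"x":-0.3,"y":0,"z":-0.02,"turn":0},{"fingers":6.6,"x":-0.3,"y":0,"z":-0.02,"turn":0},{"fingers":6.6,"x":-0.3,"y":0,"z":-0.02,"turn":0},{"fingers":6.6,"x":0,"y":0,"z":0,"turn":0}]'

```text
clock: 17.08
position: [532.0, 74.5, 164.4]
ee_rot: [0.999, -0.033, 0.01, -0.002]
contact_force: [4.8, -1.7, 17.0]
gripper_width: 69.5
```

```bash
python3 trk.py; python3 st.py d2; python3 tilt.py d2
```

```text
17.0833 [532.   74.5 164.4] yaw -3.81 F [ 4.8 -1.7 17. ] T [-1.04 -2.2  -0.05] w 69.5
L [525.2 145.1] R [515.9   5.4] psi 10.59 M rel target (mat) [-53.  -10.2] Fchest xyz 4.9 -1.4 17.0
17.0833 [532.   74.5 164.4] yaw -3.81 F [ 4.8 -1.7 17. ] T [-1.04 -2.2  -0.05] w 69.5
d2 top face n 1386 tilt 9.92 dir -4.3 c [527.6  95.2 163.9]
   Lcorner px [270 306] [532.  142.2   0. ]
```

>>> servo_tool --rows '[{"fingers":6.6,"x":0.1,"y":-0.05,"z":-0.15,"turn":0},{"fingers":6.6,"x":0.1,"y":-0.05,"z":-0.15,"turn":0},{"fingers":6.6,"x":0,"y":0,"z":-0.05,"turn":0},{"fingers":6.6,"x":0,"y":0,"z":0,"turn":0}]'

```text
clock: 17.52
position: [532.0, 74.9, 164.5]
ee_rot: [0.999, -0.034, 0.006, -0.001]
contact_force: [5.9, -2.1, 5.0]
gripper_width: 69.3
```

```bash
python3 trk.py
```

```text
17.5167 [532.   74.9 164.5] yaw -3.93 F [ 5.9 -2.1  5. ] T [-0.85 -2.43  0.02] w 69.3
L [525.3 145.5] R [515.7   5.8] psi 10.47 M rel target (mat) [-53.1  -9.7] Fchest xyz 6.0 -1.6 5.0
```

>>> servo_tool --rows '[{"fingers":6.6,"x":0.15,"y":-0.04,"z":-0.08,"turn":0},{"fingers":6.6,"x":0.1,"y":-0.03,"z":-0.08,"turn":0},{"fingers":6.6,"x":0,"y":0,"z":0,"turn":0}]'

```text
clock: 17.77
position: [532.4, 75.2, 164.5]
ee_rot: [0.999, -0.035, 0.003, -0.001]
contact_force: [5.5, -1.4, 3.8]
gripper_width: 69.2
```

```bash
python3 trk.py
```

```text
17.7667 [532.4  75.2 164.5] yaw -4.01 F [ 5.5 -1.4  3.8] T [-0.37 -1.97 -0.1 ] w 69.2
L [525.8 145.8] R [516.    6.1] psi 10.39 M rel target (mat) [-52.8  -9.4] Fchest xyz 5.6 -1.0 3.8
```

>>> servo_tool --rows '[{"fingers":6.6,"x":0.2,"y":-0.06,"z":-0.08,"turn":0},{"fingers":6.6,"x":0.15,"y":-0.06,"z":-0.06,"turn":0},{"fingers":6.6,"x":0,"y":0,"z":0,"turn":0}]'

```text
clock: 18.02
position: [533.5, 75.6, 164.5]
ee_rot: [0.999, -0.035, -0.0, 0.0]
contact_force: [2.6, -2.0, 1.8]
gripper_width: 69.5
```

```bash
python3 trk.py
```

```text
18.0167 [533.5  75.6 164.5] yaw -4.03 F [ 2.6 -2.   1.8] T [-0.4  -1.31 -0.06] w 69.5
L [526.9 146.2] R [517.1   6.6] psi 10.37 M rel target (mat) [-51.9  -8.7] Fchest xyz 2.7 -1.9 1.8
```

>>> servo_tool --rows '[{"fingers":6.6,"x":0.1,"y":-0.06,"z":0,"turn":0},{"fingers":6.6,"x":0.18,"y":-0.04,"z":0,"turn":-1.4},{"fingers":6.6,"x":0.17,"y":-0.04,"z":0,"turn":-1.4},{"fingers":6.6,"x":0.17,"y":-0.04,"z":0,"turn":-1.4},{"fingers":6.6,"x":0.17,"y":-0.04,"z":0,"turn":-1.4},{"fingers":6.6,"x":0.17,"y":-0.04,"z":0,"turn":-1.4}]'

```text
clock: 18.52
position: [540.8, 77.7, 164.3]
ee_rot: [1.0, 0.026, -0.003, 0.0]
contact_force: [-0.7, -0.8, 6.3]
gripper_width: 69.1
```

```bash
python3 trk.py; python3 st.py d3; python3 tilt.py d3
```

```text
18.5167 [540.8  77.7 164.3] yaw 3.03 F [-0.7 -0.8  6.3] T [ 0.21  0.79 -0.1 ] w 69.1
L [525.6 146.9] R [533.    7.1] psi 17.43 M rel target (mat) [-44.9  -6.2] Fchest xyz -0.7 -0.8 6.3
18.5167 [540.8  77.7 164.3] yaw 3.03 F [-0.7 -0.8  6.3] T [ 0.21  0.79 -0.1 ] w 69.1
d3 top face n 1380 tilt 7.96 dir 1.0 c [534.   98.5 163.8]
   Lcorner px [272 308] [526.5 144.1   0. ]
```

>>> servo_tool --rows '[{"fingers":6.6,"x":0,"y":-0.08,"z":-0.08,"turn":0},{"fingers":6.6,"x":0.05,"y":-0.05,"z":-0.05,"turn":0},{"fingers":6.6,"x":0,"y":0,"z":0,"turn":0}]'

```text
clock: 18.87
position: [540.9, 78.2, 164.5]
ee_rot: [1.0, 0.026, -0.003, 0.001]
contact_force: [-1.7, -3.0, 1.9]
gripper_width: 69.4
```

```bash
python3 trk.py
```

```text
18.8667 [540.9  78.2 164.5] yaw 3.0 F [-1.7 -3.   1.9] T [-1.32  0.69  0.16] w 69.4
L [525.8 147.5] R [533.1   7.7] psi 17.4 M rel target (mat) [-45.   -5.6] Fchest xyz -1.9 -2.9 1.9
```

>>> servo_tool --rows '[{"fingers":6.6,"x":0.17,"y":-0.04,"z":0,"turn":-1.4},{"fingers":6.6,"x":0.17,"y":-0.04,"z":0,"turn":-1.4},{"fingers":6.6,"x":0.17,"y":-0.04,"z":0,"turn":-1.4},{"fingers":6.6,"x":0.17,"y":-0.04,"z":0,"turn":-1.4},{"fingers":6.6,"x":0.17,"y":-0.04,"z":0,"turn":-1.4},{"fingers":6.6,"x":0,"y":0,"z":0,"turn":0}]'

```text
clock: 19.37
position: [552.2, 83.0, 164.7]
ee_rot: [0.996, 0.088, 0.0, -0.001]
contact_force: [-0.1, 0.1, -7.4]
gripper_width: 69.4
```

```bash
python3 trk.py; python3 st.py d4; python3 tilt.py d4
```

```text
19.3667 [552.2  83.  164.7] yaw 10.06 F [-0.1  0.1 -7.4] T [-0.    0.1   0.01] w 69.4
L [528.6 149.9] R [553.1  12. ] psi 24.46 M rel target (mat) [-34.8   0.4] Fchest xyz -0.0 0.1 -7.4
19.3667 [552.2  83.  164.7] yaw 10.06 F [-0.1  0.1 -7.4] T [-0.    0.1   0.01] w 69.4
d4 top face n 1364 tilt 8.36 dir 8.7 c [544.  104.6 164.4]
   Lcorner px [268 308] [532.6 147.4   0. ]
```

View pics/d4.png

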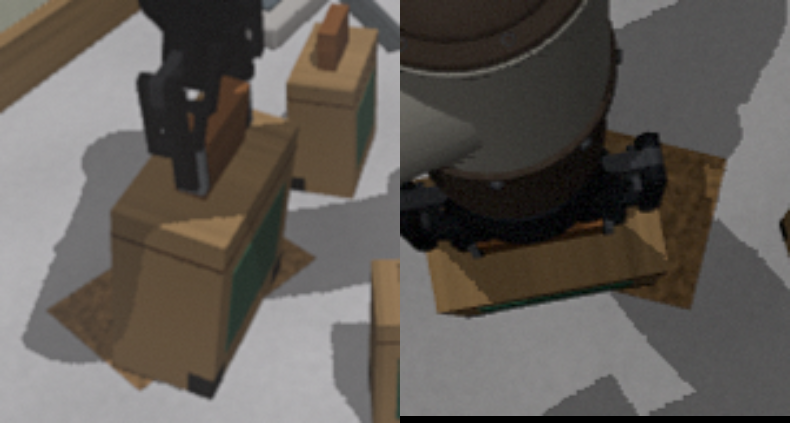

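Fz is −7.4, so it's hanging by a fraction of a mm. Lower immediately and lean right.

>>> servo_tool --rows '[{"fingers":6.6,"x":0,"y":0,"z":0.2,"turn":0},{"fingers":6.6,"x":0,"y":0.1,"z":0.1,"turn":0},{"fingers":6.6,"x":0,"y":0.1,"z":0,"turn":0},{"fingers":6.6,"x":0,"y":0,"z":0,"turn":0}]'

```text
clock: 19.8
position: [552.9, 81.6, 164.3]
ee_rot: [0.996, 0.087, 0.002, -0.001]
contact_force: [-2.4, 4.7, 1.4]
gripper_width: 69.1
```

```bash
python3 trk.py
```

```text
19.8 [552.9  81.6 164.3] yaw 9.99 F [-2.4  4.7  1.4] T [ 1.8   1.18 -0.07] w 69.1
L [529.4 148.5] R [553.7  10.6] psi 24.39 M rel target (mat) [-33.7  -0.7] Fchest xyz -1.5 5.1 1.4
```

>>> servo_tool --rows '[{"fingers":6.6,"x":0.17,"y":0.03,"z":0.03,"turn":1.4},{"fingers":6.6,"x":0.17,"y":0.03,"z":0.01,"turn":1.4},{"fingers":6.6,"x":0.17,"y":0.03,"z":0.01,"turn":1.4},{"fingers":6.6,"x":0.17,"y":0.03,"z":0.01,"turn":1.4},{"fingers":6.6,"x":0.17,"y":0.03,"z":0.01,"turn":1.4}]'

```text
clock: 20.22
position: [561.7, 79.5, 163.7]
ee_rot: [1.0, 0.026, 0.001, 0.0]
contact_force: [-1.8, 1.4, 6.9]
gripper_width: 69.4
```

```bash
python3 trk.py; python3 st.py d5; python3 tilt.py d5
```

```text
20.2167 [561.7  79.5 163.7] yaw 2.96 F [-1.8  1.4  6.9] T [0.37 1.47 0.28] w 69.4
L [546.6 148.8] R [553.8   9. ] psi 17.36 M rel target (mat) [-25.2   0.7] Fchest xyz -1.7 1.5 6.9
20.2167 [561.7  79.5 163.7] yaw 2.96 F [-1.8  1.4  6.9] T [0.37 1.47 0.28] w 69.4
d5 top face n 1345 tilt 6.1 dir 2.3 c [553.1 100.1 163.5]
   Lcorner px [263 305] [544.  146.1   0. ]
```

Re-tip properly: press first, then pull.

>>> servo_tool --rows '[{"fingers":6.6,"x":0,"y":0,"z":0.2,"turn":0},{"fingers":6.6,"x":0,"y":-0.03,"z":0.2,"turn":0},{"fingers":6.6,"x":-0.3,"y":0,"z":0,"turn":0},{"fingers":6.6,"x":-0.3,"y":0,"z":0,"turn":0},{"fingers":6.6,"x":-0.3,"y":0,"z":-0.02,"turn":0},{"fingers":6.6,"x":-0.3,"y":0,"z":-0.02,"turn":0},{"fingers":6.6,"x":-0.3,"y":0,"z":-0.02,"turn":0},{"fingers":6.6,"x":-0.2,"y":0,"z":-0.02,"turn":0},{"fingers":6.6,"x":0,"y":0,"z":0,"turn":0}]'

```text
clock: 21.07
position: [550.7, 79.2, 164.2]
ee_rot: [1.0, 0.027, 0.009, -0.0]
contact_force: [5.0, -3.7, 8.1]
gripper_width: 69.6
```

```bash
python3 trk.py; python3 st.py d6; python3 tilt.py d6
```

```text
21.0667 [550.7  79.2 164.2] yaw 3.08 F [ 5.  -3.7  8.1] T [-1.06 -2.03 -0.02] w 69.6
L [535.5 148.5] R [543.    8.7] psi 17.48 M rel target (mat) [-35.7  -2.2] Fchest xyz 4.8 -3.9 8.1
21.0667 [550.7  79.2 164.2] yaw 3.08 F [ 5.  -3.7  8.1] T [-1.06 -2.03 -0.02] w 69.6
d6 top face n 1358 tilt 9.59 dir 1.9 c [544.3 100.7 164. ]
   Lcorner px [264 305] [542.4 145.3   0. ]
```

>>> servo_tool --rows '[{"fingers":6.6,"x":0.15,"y":0.08,"z":-0.07,"turn":0},{"fingers":6.6,"x":0.15,"y":0.08,"z":-0.07,"turn":0},{"fingers":6.6,"x":0.1,"y":0.05,"z":-0.07,"turn":0},{"fingers":6.6,"x":0,"y":0,"z":0,"turn":0}]'

```text
clock: 21.5
position: [552.5, 78.7, 164.1]
ee_rot: [1.0, 0.027, 0.006, -0.001]
contact_force: [3.1, 3.0, 7.3]
gripper_width: 69.6
```

```bash
python3 trk.py
```

```text
21.5 [552.5  78.7 164.1] yaw 3.04 F [3.1 3.  7.3] T [ 1.23 -1.1   0.12] w 69.6
L [537.3 148. ] R [544.7   8.2] psi 17.44 M rel target (mat) [-33.9  -2.3] Fchest xyz 3.3 2.8 7.3
```

>>> servo_tool --rows '[{"fingers":6.6,"x":0.1,"y":0.04,"z":-0.1,"turn":0},{"fingers":6.6,"x":0.1,"y":0.04,"z":-0.06,"turn":0},{"fingers":6.6,"x":0.17,"y":0.03,"z":0.0,"turn":1.4},{"fingers":6.6,"x":0.17,"y":0.03,"z":0.0,"turn":1.4},{"fingers":6.6,"x":0.17,"y":0.03,"z":0.01,"turn":1.4},{"fingers":6.6,"x":0.17,"y":0.03,"z":0.01,"turn":1.4}]'

```text
clock: 22.0
position: [556.9, 75.6, 163.9]
ee_rot: [1.0, -0.023, 0.0, 0.0]
contact_force: [0.5, 2.1, 9.4]
gripper_width: 69.2
```

```bash
python3 trk.py; python3 st.py d7; python3 tilt.py d7
```

```text
22.0 [556.9  75.6 163.9] yaw -2.66 F [0.5 2.1 9.4] T [1.22 0.63 0.31] w 69.2
L [548.6 146.1] R [542.1   6.2] psi 11.74 M rel target (mat) [-29.2  -3.1] Fchest xyz 0.4 2.1 9.4
22.0 [556.9  75.6 163.9] yaw -2.66 F [0.5 2.1 9.4] T [1.22 0.63 0.31] w 69.2
d7 top face n 1321 tilt 7.62 dir -4.3 c [550.7  95.6 163.6]
   Lcorner px [262 303] [548.  143.3   0. ]
```

>>> servo_tool --rows '[{"fingers":6.6,"x":0.03,"y":0.08,"z":-0.1,"turn":0},{"fingers":6.6,"x":0,"y":0.03,"z":-0.08,"turn":0},{"fingers":6.6,"x":0,"y":0,"z":0,"turn":0}]'

```text
clock: 22.35
position: [556.7, 75.0, 163.9]
ee_rot: [1.0, -0.024, -0.0, -0.001]
contact_force: [1.2, 5.5, 1.9]
gripper_width: 69.3
```

```bash
python3 trk.py
```

```text
22.35 [556.7  75.  163.9] yaw -2.71 F [1.2 5.5 1.9] T [ 2.21  0.39 -0.12] w 69.3
L [548.5 145.4] R [541.9   5.6] psi 11.69 M rel target (mat) [-29.2  -3.8] Fchest xyz 0.9 5.5 1.9
```

>>> servo_tool --rows '[{"fingers":6.6,"x":0.17,"y":0.03,"z":0.0,"turn":1.4},{"fingers":6.6,"x":0.17,"y":0.03,"z":0.0,"turn":1.4},{"fingers":6.6,"x":0.17,"y":0.03,"z":0.01,"turn":1.4},{"fingers":6.6,"x":0.17,"y":0.03,"z":0.01,"turn":1.4},{"fingers":6.6,"x":0.17,"y":0.03,"z":0.01,"turn":1.4}]'

```text
clock: 22.77
position: [564.1, 71.0, 163.2]
ee_rot: [0.996, -0.085, -0.002, 0.001]
contact_force: [-4.3, -0.0, 2.6]
gripper_width: 69.5
```

```bash
python3 trk.py; python3 st.py d8; python3 tilt.py d8
```

```text
22.7667 [564.1  71.  163.2] yaw -9.75 F [-4.3 -0.   2.6] T [0.4  1.58 0.23] w 69.5
L [564.6 141.9] R [540.9   4. ] psi 4.65 M rel target (mat) [-21.2  -4.4] Fchest xyz -4.3 -0.7 2.6
22.7667 [564.1  71.  163.2] yaw -9.75 F [-4.3 -0.   2.6] T [0.4  1.58 0.23] w 69.5
d8 top face n 1269 tilt 5.37 dir -12.0 c [557.5  89.4 163.1]
   Lcorner px [259 300] [556.5 140.3   0. ]
```

View pics/d8.png

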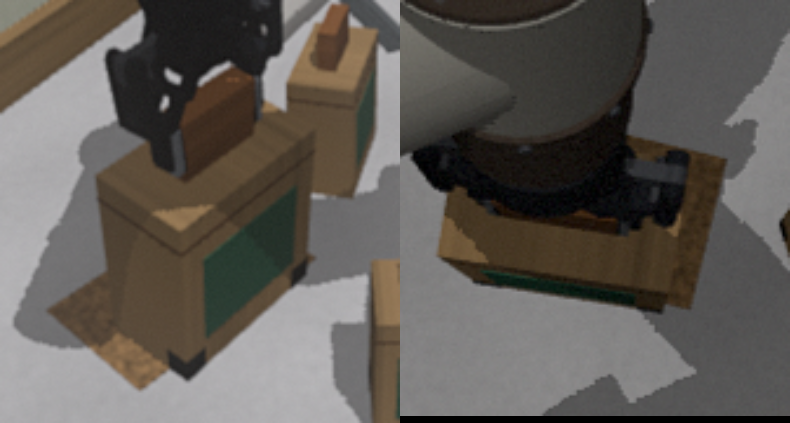

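Tilt is 5.4° and the near edge is about 32 mm short. One more pair of swings (L up to 22, R back to 0) should do it. Re-tip.

>>> servo_tool --rows '[{"fingers":6.6,"x":-0.05,"y":0,"z":0.25,"turn":0},{"fingers":6.6,"x":0,"y":0,"z":0.25,"turn":0},{"fingers":6.6,"x":-0.3,"y":0,"z":0,"turn":0},{"fingers":6.6,"x":-0.35,"y":0,"z":-0.02,"turn":0},{"fingers":6.6,"x":-0.35,"y":0,"z":-0.02,"turn":0},{"fingers":6.6,"x":-0.35,"y":0,"z":-0.02,"turn":0},{"fingers":6.6,"x":-0.35,"y":0,"z":-0.02,"turn":0},{"fingers":6.6,"x":-0.35,"y":0,"z":-0.02,"turn":0},{"fingers":6.6,"x":0.1,"y":-0.04,"z":-0.1,"turn":0},{"fingers":6.6,"x":0.15,"y":-0.04,"z":-0.1,"turn":0}]'

```text
clock: 23.7
position: [550.3, 75.1, 164.0]
ee_rot: [0.997, -0.083, 0.004, 0.0]
contact_force: [2.8, -4.3, 0.3]
gripper_width: 69.5
```

```bash
python3 trk.py; python3 st.py e1; python3 tilt.py e1
```

```text
23.7 [550.3  75.1 164. ] yaw -9.57 F [ 2.8 -4.3  0.3] T [-1.43 -1.1  -0.09] w 69.5
L [550.6 146. ] R [527.3   8. ] psi 4.83 M rel target (mat) [-35.6  -3.9] Fchest xyz 3.5 -3.8 0.3
23.7 [550.3  75.1 164. ] yaw -9.57 F [ 2.8 -4.3  0.3] T [-1.43 -1.1  -0.09] w 69.5
e1 top face n 1338 tilt 9.07 dir -11.4 c [546.2  94.4 163.6]
   Lcorner px [259 301] [555.2 142.1   0. ]
```

>>> servo_tool --rows '[{"fingers":6.6,"x":0.15,"y":-0.02,"z":0,"turn":0},{"fingers":6.6,"x":0.18,"y":-0.03,"z":0.01,"turn":-1.4},{"fingers":6.6,"x":0.17,"y":-0.03,"z":0.01,"turn":-1.4},{"fingers":6.6,"x":0.17,"y":-0.03,"z":0.01,"turn":-1.4},{"fingers":6.6,"x":0.17,"y":-0.03,"z":0.01,"turn":-1.4},{"fingers":6.6,"x":0.17,"y":-0.03,"z":0.01,"turn":-1.4}]'

```text
clock: 24.3
position: [558.2, 76.4, 163.6]
ee_rot: [1.0, -0.023, 0.001, -0.0]
contact_force: [-2.6, -1.1, 13.1]
gripper_width: 69.2
```

```bash
python3 trk.py; python3 st.py e2; python3 tilt.py e2
```

```text
24.3 [558.2  76.4 163.6] yaw -2.58 F [-2.6 -1.1 13.1] T [ 0.54  1.69 -0.18] w 69.2
L [549.9 146.8] R [543.6   7. ] psi 11.82 M rel target (mat) [-28.1  -2.1] Fchest xyz -2.6 -1.2 13.1
24.3 [558.2  76.4 163.6] yaw -2.58 F [-2.6 -1.1 13.1] T [ 0.54  1.69 -0.18] w 69.2
e2 top face n 1331 tilt 7.81 dir -4.3 c [552.4  96.3 163.6]
   Lcorner px [261 303] [549.6 144.1   0. ]
```

>>> servo_tool --rows '[{"fingers":6.6,"x":0,"y":-0.08,"z":-0.15,"turn":0},{"fingers":6.6,"x":0.0,"y":-0.05,"z":-0.13,"turn":0},{"fingers":6.6,"x":0,"y":0,"z":0,"turn":0}]'

```text
clock: 24.65
position: [557.3, 77.1, 163.9]
ee_rot: [1.0, -0.023, -0.0, 0.001]
contact_force: [0.2, -3.4, 1.1]
gripper_width: 69.3
```

```bash
python3 trk.py
```

```text
24.65 [557.3  77.1 163.9] yaw -2.62 F [ 0.2 -3.4  1.1] T [-0.9  -0.03  0.01] w 69.3
L [549.  147.6] R [542.6   7.7] psi 11.78 M rel target (mat) [-29.1  -1.6] Fchest xyz 0.4 -3.4 1.1
```

>>> servo_tool --rows '[{"fingers":6.6,"x":0.17,"y":-0.03,"z":0.01,"turn":-1.4},{"fingers":6.6,"x":0.17,"y":-0.03,"z":0.01,"turn":-1.4},{"fingers":6.6,"x":0.17,"y":-0.03,"z":0.01,"turn":-1.4},{"fingers":6.6,"x":0.17,"y":-0.03,"z":0.01,"turn":-1.4},{"fingers":6.6,"x":0.17,"y":-0.03,"z":0.01,"turn":-1.4}]'

```text
clock: 25.07
position: [564.8, 79.3, 163.6]
ee_rot: [0.999, 0.039, -0.001, -0.0]
contact_force: [-2.4, -0.1, 5.8]
gripper_width: 69.3
```

```bash
python3 trk.py; python3 st.py e3; python3 tilt.py e3
```

```text
25.0667 [564.8  79.3 163.6] yaw 4.42 F [-2.4 -0.1  5.8] T [ 0.39  1.65 -0.04] w 69.3
L [548.  148.2] R [558.7   8.6] psi 18.82 M rel target (mat) [-22.    1.1] Fchest xyz -2.4 0.1 5.8
25.0667 [564.8  79.3 163.6] yaw 4.42 F [-2.4 -0.1  5.8] T [ 0.39  1.65 -0.04] w 69.3
e3 top face n 1308 tilt 7.31 dir 3.1 c [557.4  99.9 163.8]
   Lcorner px [262 304] [546.8 145.1   0. ]
```

>>> servo_tool --rows '[{"fingers":6.6,"x":0,"y":-0.07,"z":-0.06,"turn":0},{"fingers":6.6,"x":0.0,"y":-0.04,"z":-0.04,"turn":0},{"fingers":6.6,"x":0.17,"y":-0.03,"z":0.01,"turn":-1.4},{"fingers":6.6,"x":0.17,"y":-0.03,"z":0.01,"turn":-1.4},{"fingers":6.6,"x":0.17,"y":-0.03,"z":0.01,"turn":-1.4},{"fingers":6.6,"x":0.17,"y":-0.03,"z":0.01,"turn":-1.4},{"fingers":6.6,"x":0.17,"y":-0.03,"z":0.01,"turn":-1.4}]'

```text
clock: 25.75
position: [573.6, 83.1, 163.7]
ee_rot: [0.995, 0.1, -0.001, -0.0]
contact_force: [-2.6, -1.4, 0.4]
gripper_width: 68.9
```

```bash
python3 trk.py; python3 st.py e4; python3 tilt.py e4
```

```text
25.75 [573.6  83.1 163.7] yaw 11.52 F [-2.6 -1.4  0.4] T [0.05 1.68 0.06] w 68.9
L [548.4 149.4] R [576.3  12.2] psi 25.92 M rel target (mat) [-13.9   5.6] Fchest xyz -2.8 -0.8 0.4
25.75 [573.6  83.1 163.7] yaw 11.52 F [-2.6 -1.4  0.4] T [0.05 1.68 0.06] w 68.9
e4 top face n 1288 tilt 7.51 dir 9.9 c [563.8 103.2 163.9]
   Lcorner px [261 304] [548.3 145.9   0. ]
```

View pics/e4.png

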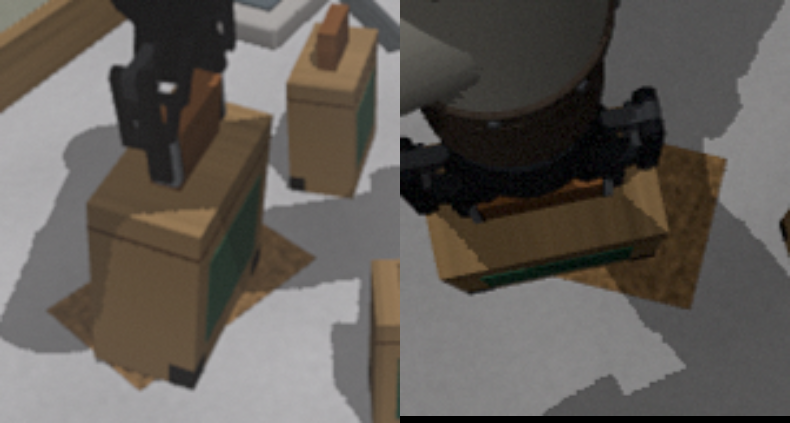

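The near edge is now 17 mm short and 4 mm left, with tilt 7.5°. Lean right for the last big swing on the right corner.

>>> servo_tool --rows '[{"fingers":6.6,"x":-0.05,"y":0.08,"z":0.05,"turn":0},{"fingers":6.6,"x":-0.05,"y":0.08,"z":0.02,"turn":0},{"fingers":6.6,"x":0,"y":0.05,"z":0,"turn":0},{"fingers":6.6,"x":0,"y":0,"z":0,"turn":0}]'

```text
clock: 26.18
position: [573.7, 81.9, 163.7]
ee_rot: [0.995, 0.099, 0.001, -0.001]
contact_force: [-4.0, 3.6, 0.8]
gripper_width: 69.5
```

```bash
python3 trk.py
```

```text
26.1833 [573.7  81.9 163.7] yaw 11.35 F [-4.   3.6  0.8] T [ 1.58  1.73 -0.03] w 69.5
L [548.7 148.3] R [576.2  11.1] psi 25.75 M rel target (mat) [-13.5   4.6] Fchest xyz -3.2 4.3 0.8
```

>>> servo_tool --rows '[{"fingers":6.6,"x":0.17,"y":0.03,"z":0.0,"turn":1.4},{"fingers":6.6,"x":0.17,"y":0.03,"z":0.0,"turn":1.4},{"fingers":6.6,"x":0.17,"y":0.03,"z":0.0,"turn":1.4},{"fingers":6.6,"x":0.17,"y":0.03,"z":0.0,"turn":1.4},{"fingers":6.6,"x":0.17,"y":0.03,"z":0.0,"turn":1.4}]'

```text
clock: 26.6
position: [582.1, 80.0, 163.2]
ee_rot: [0.999, 0.037, -0.0, 0.0]
contact_force: [-1.3, 0.3, -0.4]
gripper_width: 69.4
```

```bash
python3 trk.py; python3 st.py e5; python3 tilt.py e5
```

```text
26.6 [582.1  80.  163.2] yaw 4.26 F [-1.3  0.3 -0.4] T [0.05 1.3  0.21] w 69.4
L [565.4 149. ] R [575.8   9.3] psi 18.66 M rel target (mat) [-5.5  6.1] Fchest xyz -1.3 0.4 -0.4
26.6 [582.1  80.  163.2] yaw 4.26 F [-1.3  0.3 -0.4] T [0.05 1.3  0.21] w 69.4
e5 top face n 1210 tilt 6.15 dir 2.0 c [571.2  97.8 163.3]
   Lcorner px [255 301] [561.4 145.4   0. ]
```

>>> servo_tool --rows '[{"fingers":6.6,"x":-0.05,"y":0,"z":0.25,"turn":0},{"fingers":6.6,"x":0,"y":0,"z":0.28,"turn":0},{"fingers":6.6,"x":-0.3,"y":0,"z":0,"turn":0},{"fingers":6.6,"x":-0.35,"y":0,"z":-0.02,"turn":0},{"fingers":6.6,"x":-0.35,"y":0,"z":-0.02,"turn":0},{"fingers":6.6,"x":-0.35,"y":0,"z":-0.02,"turn":0},{"fingers":6.6,"x":-0.3,"y":0,"z":-0.02,"turn":0},{"fingers":6.6,"x":0.15,"y":0.08,"z":-0.1,"turn":0},{"fingers":6.6,"x":0.2,"y":0.08,"z":-0.1,"turn":0}]'

```text
clock: 27.45
position: [572.8, 79.7, 163.3]
ee_rot: [0.999, 0.039, 0.006, -0.002]
contact_force: [3.1, 4.1, 1.2]
gripper_width: 69.3
```

```bash
python3 trk.py; python3 st.py f1; python3 tilt.py f1
```

```text
27.45 [572.8  79.7 163.3] yaw 4.45 F [3.1 4.1 1.2] T [ 1.34 -1.    0.12] w 69.3
L [555.9 148.6] R [566.7   9. ] psi 18.85 M rel target (mat) [-14.4   3.5] Fchest xyz 3.5 3.8 1.2
27.45 [572.8  79.7 163.3] yaw 4.45 F [3.1 4.1 1.2] T [ 1.34 -1.    0.12] w 69.3
f1 top face n 1275 tilt 6.66 dir 5.0 c [563.5  99.  163.7]
   Lcorner px [259 303] [552.7 145.7   0. ]
```

It slid back 8 mm again, since I started from too little press. This time verify the press first.

>>> servo_tool --rows '[{"fingers":6.6,"x":0.15,"y":-0.1,"z":0.25,"turn":0},{"fingers":6.6,"x":0.1,"y":-0.05,"z":0.25,"turn":0},{"fingers":6.6,"x":0,"y":0,"z":0,"turn":0}]'

```text
clock: 27.8
position: [576.9, 80.5, 162.6]
ee_rot: [0.999, 0.039, 0.007, -0.0]
contact_force: [1.5, -0.0, 19.6]
gripper_width: 69.5
```

```bash
python3 trk.py
```

```text
27.8 [576.9  80.5 162.6] yaw 4.53 F [ 1.5 -0.  19.6] T [ 0.36  0.06 -0.15] w 69.5
L [559.9 149.4] R [570.9   9.9] psi 18.93 M rel target (mat) [-10.6   5.3] Fchest xyz 1.5 -0.2 19.6
```

>>> servo_tool --rows '[{"fingers":6.6,"x":-0.25,"y":0,"z":0.05,"turn":0},{"fingers":6.6,"x":-0.3,"y":0,"z":0.03,"turn":0},{"fingers":6.6,"x":-0.3,"y":0,"z":0,"turn":0},{"fingers":6.6,"x":-0.3,"y":0,"z":0,"turn":0},{"fingers":6.6,"x":-0.3,"y":0,"z":-0.02,"turn":0},{"fingers":6.6,"x":-0.3,"y":0,"z":-0.02,"turn":0}]'

```text
clock: 28.3
position: [562.6, 79.5, 163.4]
ee_rot: [0.999, 0.04, 0.012, -0.001]
contact_force: [5.1, -1.6, 16.4]
gripper_width: 69.4
```

```bash
python3 trk.py; python3 st.py f2; python3 tilt.py f2
```

```text
28.3 [562.6  79.5 163.4] yaw 4.57 F [ 5.1 -1.6 16.4] T [-0.41 -2.43 -0.18] w 69.4
L [545.5 148.4] R [556.7   8.9] psi 18.97 M rel target (mat) [-24.2   0.7] Fchest xyz 5.0 -2.0 16.4
28.3 [562.6  79.5 163.4] yaw 4.57 F [ 5.1 -1.6 16.4] T [-0.41 -2.43 -0.18] w 69.4
f2 top face n 1328 tilt 9.74 dir 3.5 c [556.1 101.  164.1]
   Lcorner px [259 303] [552.7 145.7   0. ]
```

>>> servo_tool --rows '[{"fingers":6.6,"x":0.15,"y":0.07,"z":-0.13,"turn":0},{"fingers":6.6,"x":0.15,"y":0.07,"z":-0.13,"turn":0},{"fingers":6.6,"x":0.15,"y":0.06,"z":-0.13,"turn":0},{"fingers":6.6,"x":0.1,"y":0,"z":-0.08,"turn":0},{"fingers":6.6,"x":0,"y":0,"z":0,"turn":0}]'

```text
clock: 28.82
position: [564.0, 79.0, 163.4]
ee_rot: [0.999, 0.039, 0.006, -0.002]
contact_force: [2.8, 5.4, 6.6]
gripper_width: 69.2
```

```bash
python3 trk.py
```

```text
28.8167 [564.   79.  163.4] yaw 4.48 F [2.8 5.4 6.6] T [ 1.85 -0.97  0.11] w 69.2
L [547.1 147.9] R [558.    8.4] psi 18.88 M rel target (mat) [-22.7   0.6] Fchest xyz 3.3 5.2 6.6
```

>>> servo_tool --rows '[{"fingers":6.6,"x":0.12,"y":0,"z":-0.1,"turn":0},{"fingers":6.6,"x":0.1,"y":0,"z":-0.08,"turn":0},{"fingers":6.6,"x":0,"y":0,"z":0,"turn":0}]'

```text
clock: 29.07
position: [564.4, 78.7, 163.4]
ee_rot: [0.999, 0.039, 0.004, -0.002]
contact_force: [2.8, 5.1, 2.7]
gripper_width: 69.1
```

```bash
python3 trk.py
```

```text
29.0667 [564.4  78.7 163.4] yaw 4.43 F [2.8 5.1 2.7] T [ 1.89 -0.92  0.03] w 69.1
L [547.6 147.6] R [558.4   8. ] psi 18.83 M rel target (mat) [-22.2   0.4] Fchest xyz 3.1 4.9 2.7
```

>>> servo_tool --rows '[{"fingers":6.6,"x":0.15,"y":0,"z":-0.1,"turn":0},{"fingers":6.6,"x":0.18,"y":0.02,"z":-0.01,"turn":1.4},{"fingers":6.6,"x":0.18,"y":0.03,"z":-0.01,"turn":1.4},{"fingers":6.6,"x":0.17,"y":0.03,"z":0.0,"turn":1.4},{"fingers":6.6,"x":0.17,"y":0.03,"z":0.0,"turn":1.4},{"fingers":6.6,"x":0.17,"y":0.03,"z":0.0,"turn":1.4}]'

```text
clock: 29.57
position: [570.3, 74.8, 162.9]
ee_rot: [1.0, -0.024, -0.002, 0.001]
contact_force: [-0.8, 0.2, 2.5]
gripper_width: 69.3
```

```bash
python3 trk.py; python3 st.py f3; python3 tilt.py f3
```

```text
29.5667 [570.3  74.8 162.9] yaw -2.75 F [-0.8  0.2  2.5] T [0.28 0.82 0.18] w 69.3
L [562.2 145.3] R [555.4   5.4] psi 11.65 M rel target (mat) [-16.   -0.5] Fchest xyz -0.8 0.2 2.5
29.5667 [570.3  74.8 162.9] yaw -2.75 F [-0.8  0.2  2.5] T [0.28 0.82 0.18] w 69.3
f3 top face n 1271 tilt 6.42 dir -3.9 c [563.3  94.2 163.4]
   Lcorner px [256 300] [561.1 142.8   0. ]
```

Forces are already near zero, so I won't re-tip. Plan: R to ψ=−8, then L back to 0. Lean right.

>>> servo_tool --rows '[{"fingers":6.6,"x":0,"y":0.08,"z":-0.04,"turn":0},{"fingers":6.6,"x":0,"y":0.07,"z":-0.03,"turn":0},{"fingers":6.6,"x":0,"y":0,"z":0,"turn":0}]'

```text
clock: 29.92
position: [570.6, 74.2, 162.9]
ee_rot: [1.0, -0.023, -0.001, -0.0]
contact_force: [-2.3, 3.2, -1.7]
gripper_width: 69.4
```

```bash
python3 trk.py
```

```text
29.9167 [570.6  74.2 162.9] yaw -2.65 F [-2.3  3.2 -1.7] T [ 1.21  1.35 -0.15] w 69.4
L [562.4 144.7] R [555.9   4.8] psi 11.75 M rel target (mat) [-15.5  -1. ] Fchest xyz -2.4 3.0 -1.7
```

>>> servo_tool --rows '[{"fingers":6.6,"x":0.18,"y":0.04,"z":0.01,"turn":1.5},{"fingers":6.6,"x":0.18,"y":0.04,"z":0.01,"turn":1.5},{"fingers":6.6,"x":0.18,"y":0.04,"z":0.01,"turn":1.5},{"fingers":6.6,"x":0.18,"y":0.04,"z":0.01,"turn":1.5},{"fingers":6.6,"x":0.18,"y":0.04,"z":0.01,"turn":1.5},{"fingers":6.6,"x":0.18,"y":0.04,"z":0.01,"turn":1.5}]'

```text
clock: 30.42
position: [582.3, 70.3, 162.9]
ee_rot: [0.995, -0.103, -0.0, 0.0]
contact_force: [-1.0, 0.1, -5.1]
gripper_width: 69.3
```

```bash
python3 trk.py; python3 st.py f4; python3 tilt.py f4
```

```text
30.4167 [582.3  70.3 162.9] yaw -11.77 F [-1.   0.1 -5.1] T [ 0.1   0.94 -0.04] w 69.3
L [585.3 141.2] R [556.8   4.1] psi 2.63 M rel target (mat) [-3.4 -0.1] Fchest xyz -1.0 -0.1 -5.1
30.4167 [582.3  70.3 162.9] yaw -11.77 F [-1.   0.1 -5.1] T [ 0.1   0.94 -0.04] w 69.3
f4 top face n 1164 tilt 6.4 dir -12.2 c [573.7  86.7 163. ]
```

View pics/f4.png

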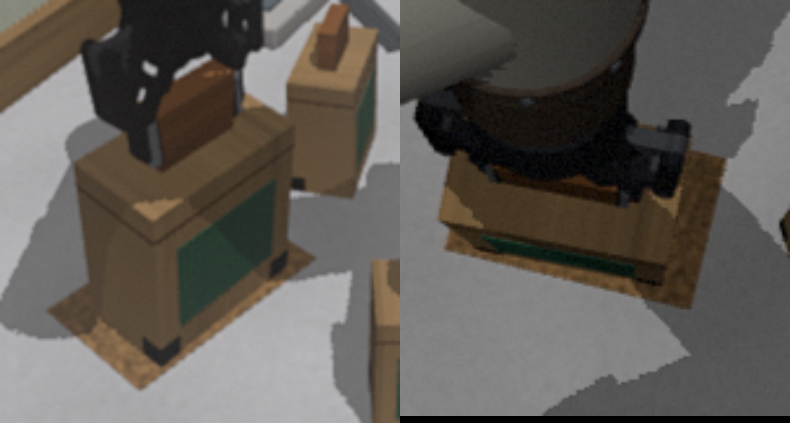

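That was a near-perfect swing: right corner fixed, tilt kept at 6.4°. Now ψ=2.6° and the chest is 11 mm short. One last small R (to −4) then L (to 0).

>>> servo_tool --rows '[{"fingers":6.6,"x":0,"y":0.06,"z":0.06,"turn":0},{"fingers":6.6,"x":0,"y":0.05,"z":0.04,"turn":0},{"fingers":6.6,"x":0.19,"y":0.04,"z":0,"turn":1.6},{"fingers":6.6,"x":0.19,"y":0.04,"z":0,"turn":1.6},{"fingers":6.6,"x":0.19,"y":0.04,"z":0,"turn":1.6},{"fingers":6.6,"x":0.19,"y":0.04,"z":0,"turn":1.6},{"fingers":6.6,"x":0,"y":0,"z":0,"turn":0}]'

```text
clock: 31.1
position: [589.2, 66.1, 162.9]
ee_rot: [0.988, -0.157, 0.0, -0.0]
contact_force: [-1.5, 0.3, -1.4]
gripper_width: 69.4
```

```bash
python3 trk.py; python3 st.py f5; python3 tilt.py f5
```

```text
31.1 [589.2  66.1 162.9] yaw -18.03 F [-1.5  0.3 -1.4] T [ 0.15  0.94 -0.15] w 69.4
L [599.9 136.2] R [556.6   3.1] psi -3.63 M rel target (mat) [ 4.3 -1.2] Fchest xyz -1.6 -0.2 -1.4
31.1 [589.2  66.1 162.9] yaw -18.03 F [-1.5  0.3 -1.4] T [ 0.15  0.94 -0.15] w 69.4
f5 top face n 1077 tilt 6.61 dir -18.9 c [577.6  79.7 162.7]
```

>>> servo_tool --rows '[{"fingers":6.6,"x":0,"y":-0.08,"z":0.04,"turn":0},{"fingers":6.6,"x":0,"y":-0.07,"z":0.02,"turn":0},{"fingers":6.6,"x":0.15,"y":-0.03,"z":0,"turn":-1.2},{"fingers":6.6,"x":0.15,"y":-0.03,"z":0,"turn":-1.2},{"fingers":6.6,"x":0.15,"y":-0.03,"z":0,"turn":-1.2},{"fingers":6.6,"x":0,"y":0,"z":0,"turn":0}]'

```text
clock: 31.7
position: [594.6, 67.2, 162.5]
ee_rot: [0.992, -0.124, 0.001, -0.0]
contact_force: [-2.5, -1.2, 4.7]
gripper_width: 69.1
```

```bash
python3 trk.py; python3 st.py g1; python3 tilt.py g1; python3 meas.py g1
```

```text
31.7 [594.6  67.2 162.5] yaw -14.28 F [-2.5 -1.2  4.7] T [-0.42  1.4   0.25] w 69.1
L [600.8 137.9] R [566.2   2.2] psi 0.12 M rel target (mat) [9.3 0.5] Fchest xyz -2.1 -1.8 4.7
31.7 [594.6  67.2 162.5] yaw -14.28 F [-2.5 -1.2  4.7] T [-0.42  1.4   0.25] w 69.1
g1 top face n 1018 tilt 5.84 dir -15.9 c [580.7  79.7 162.5]
g1 panel n 594 c [570.5  92.7  77.3] tilt 5.75 yaw -14.34
  face foot at z0 [578.   90.7   0. ]
  corner 43 [295. 251.] [557.6  13.9  12.7] 2.8
  corner 52 [246. 286.] [588.3 132.9  12.7] 4.1
```

View pics/g1.png

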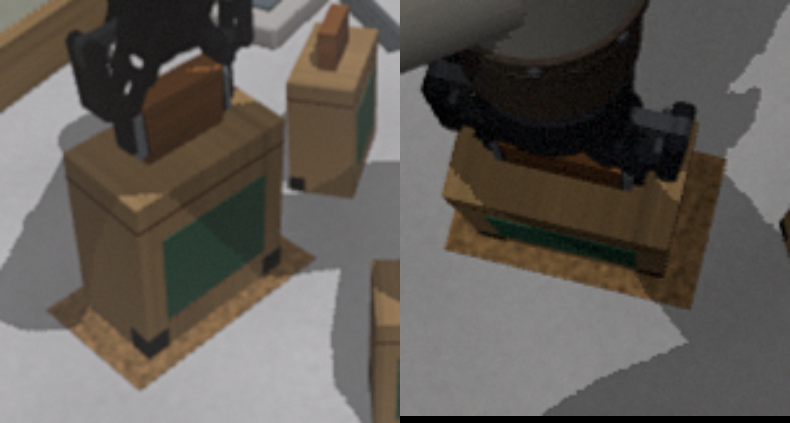

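The near-edge centre is within about 1 mm of target and yaw is −14.3° (mat −14.4°). Let it down: press, then bring the grip forward along the arc.

>>> servo_tool --rows '[{"fingers":6.6,"x":0,"y":0.04,"z":0.2,"turn":0},{"fingers":6.6,"x":0.2,"y":0,"z":0.2,"turn":0},{"fingers":6.6,"x":0.3,"y":0,"z":0.05,"turn":0},{"fingers":6.6,"x":0.3,"y":0,"z":0.05,"turn":0},{"fingers":6.6,"x":0.3,"y":0,"z":0.05,"turn":0}]'

```text
clock: 32.22
position: [607.8, 64.0, 160.3]
ee_rot: [0.992, -0.124, 0.005, -0.001]
contact_force: [-0.5, -2.9, 12.8]
gripper_width: 69.2
```

```bash
python3 trk.py; python3 st.py g2; python3 meas.py g2
```

```text
32.2167 [607.8  64.  160.3] yaw -14.3 F [-0.5 -2.9 12.8] T [-0.87  1.04  0.07] w 69.2
L [614.  134.7] R [579.4  -1. ] psi 0.1 M rel target (mat) [22.8  0.6] Fchest xyz 0.3 -3.0 12.8
32.2167 [607.8  64.  160.3] yaw -14.3 F [-0.5 -2.9 12.8] T [-0.87  1.04  0.07] w 69.2
g2 panel n 933 c [574.2  85.9  77.5] tilt 1.6 yaw -14.18
  face foot at z0 [576.3  85.4   0. ]
  corner 47 [295. 250.] [558.3  13.6  13.1] 2.1
  corner 54 [246. 286.] [588.7 132.1  13. ] 3.1
```

>>> servo_tool --rows '[{"fingers":6.6,"x":0.25,"y":0.03,"z":0.08,"turn":0},{"fingers":6.6,"x":0.2,"y":0.02,"z":0.08,"turn":0},{"fingers":6.6,"x":0.1,"y":0,"z":0.05,"turn":0},{"fingers":6.6,"x":0,"y":0,"z":0,"turn":0}]'

```text
clock: 32.65
position: [612.9, 62.6, 159.2]
ee_rot: [0.992, -0.124, 0.005, -0.001]
contact_force: [-3.7, -0.3, 17.0]
gripper_width: 69.0
```

```bash
python3 trk.py; python3 st.py g3; python3 meas.py g3; python3 tilt.py g3
```

```text
32.65 [612.9  62.6 159.2] yaw -14.28 F [-3.7 -0.3 17. ] T [-0.39  1.56  0.06] w 69.0
L [619.  133.3] R [584.5  -2.4] psi 0.12 M rel target (mat) [28.1  0.6] Fchest xyz -3.6 -1.2 17.0
32.65 [612.9  62.6 159.2] yaw -14.28 F [-3.7 -0.3 17. ] T [-0.39  1.56  0.06] w 69.0
g3 panel n 960 c [576.8  87.3  76.4] tilt 0.02 yaw -14.31
  face foot at z0 [576.8  87.3   0. ]
  corner 45 [295. 250.] [558.7  13.7  13.2] 4.0
  corner 61 [246. 286.] [589.1 132.   13. ] 4.4
g3 top face n 855 tilt 0.44 dir -22.4 c [591.6  71.5 161.4]
```

Flat (0.0°), with the grip at (612.9, 62.6) against the mat centre (613, 62). Take off the press, open, rise.

>>> servo_tool --rows '[{"fingers":6.6,"x":-0.05,"y":0,"z":-0.15,"turn":0},{"fingers":6.6,"x":-0.03,"y":0,"z":-0.12,"turn":0},{"fingers":7.2,"x":0,"y":0,"z":0,"turn":0},{"fingers":7.8,"x":0,"y":0,"z":0,"turn":0},{"fingers":8.5,"x":0,"y":0,"z":0,"turn":0},{"fingers":8.5,"x":0,"y":0,"z":0,"turn":0},{"fingers":8.5,"x":0,"y":0,"z":0,"turn":0}]'

```text
clock: 33.33
position: [608.7, 62.5, 156.3]
ee_rot: [0.992, -0.125, -0.0, 0.0]
contact_force: [-0.7, -0.7, -1.1]
gripper_width: 85.1
```

```bash
python3 trk.py; python3 st.py g4; python3 meas.py g4
```

```text
33.3333 [608.7  62.5 156.3] yaw -14.4 F [-0.7 -0.7 -1.1] T [-0.05 -0.02  0.05] w 85.1
L [615.  133.2] R [580.2  -2.4] psi -0.0 M rel target (mat) [24.1 -0.5] Fchest xyz -0.5 -0.9 -1.1
33.3333 [608.7  62.5 156.3] yaw -14.4 F [-0.7 -0.7 -1.1] T [-0.05 -0.02  0.05] w 85.1
g4 panel n 893 c [577.4  90.2  73.6] tilt 0.12 yaw -14.32
  face foot at z0 [577.6  90.2   0. ]
  corner 46 [295. 250.] [558.5  13.8  13.3] 4.0
  corner 55 [246. 286.] [589.2 132.   12.5] 4.5
```

View pics/g4.png

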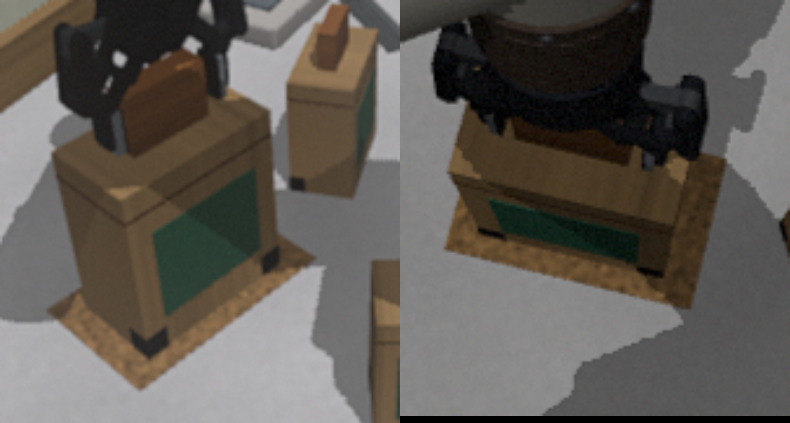

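The chest stands flat and square, and the fingers are open and free. Rise straight up.

>>> servo_tool --rows '[{"fingers":8.54,"x":0,"y":0,"z":-1,"turn":0},{"fingers":8.54,"x":0,"y":0,"z":-2,"turn":0},{"fingers":8.54,"x":0,"y":0,"z":-3,"turn":0},{"fingers":8.54,"x":0,"y":0,"z":-3,"turn":0},{"fingers":8.54,"x":-1.5,"y":0,"z":-2,"turn":0},{"fingers":8.54,"x":-3,"y":0,"z":0,"turn":0},{"fingers":8.54,"x":-3,"y":0,"z":0,"turn":0},{"fingers":8.54,"x":-3,"y":0,"z":0,"turn":0},{"fingers":8.54,"x":0,"y":0,"z":0,"turn":0}]'

```text
clock: 34.18
position: [502.9, 88.6, 268.4]
ee_rot: [0.992, -0.124, -0.0, -0.001]
contact_force: [-0.6, -0.0, -0.3]
gripper_width: 85.7
```

```bash
python3 st.py g5; python3 meas.py g5
python3 - <<'E'
from h import *
z=np.load('pics/g5.npz')
for n,D in(('scene',z['d']),('top',z['D'])):
    X=cloud(n,D);Z=X[...,2]
    for lo,hi in((202,218),(154,168)):
        k=(Z>lo)&(Z<hi)&(np.hypot(X[...,0]-613,X[...,1]-62)<100)
        if k.sum()>50:print(n,lo,k.sum(),X[k][:,2].mean().round(1),cv2.minAreaRect(X[k][:,:2].astype(np.float32)))
E
```

```text
34.1833 [502.9  88.6 268.4] yaw -14.3 F [-0.6 -0.  -0.3] T [-0.05  0.05 -0.02] w 85.7
g5 panel n 66 c [580.2 100.9  45.9] tilt 4.13 yaw -17.12
  face foot at z0 [583.4  99.9   0. ]
  corner 46 [295. 250.] [558.6  14.1  13.1] 2.3
  corner 69 [245. 286.] [590.2 132.9  12.9] 5.1
scene 202 463 209.5 ((612.5662231445312, 63.21529006958008), (67.90509033203125, 25.383960723876953), 76.31481170654297)
scene 154 1917 161.0 ((611.9102172851562, 61.627349853515625), (141.53219604492188, 83.64957427978516), 75.74523162841797)
top 202 266 208.9 ((607.5027465820312, 39.77329635620117), (24.34458351135254, 22.70545196533203), 77.07539367675781)
top 154 1575 159.4 ((604.0310668945312, 27.016698837280273), (67.5799331665039, 81.3490982055664), 75.76871490478516)
```

View pics/g5.png

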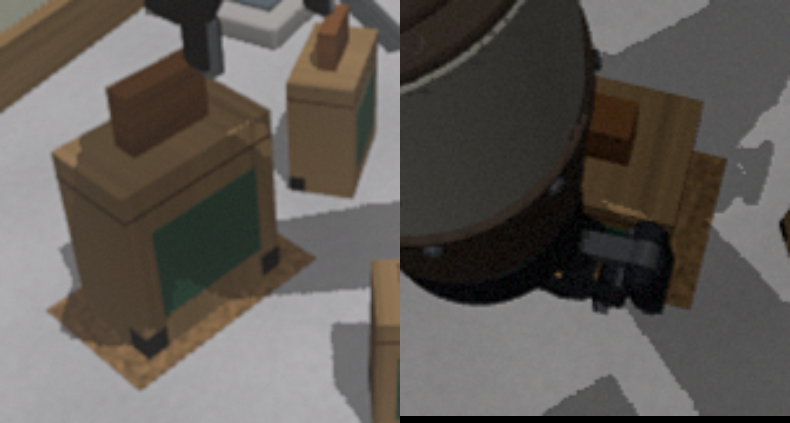

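Chest centre is (612, 62), yaw −14.2°, on the mat centre (613, 62, −14.4°). Top at 160 mm, so it is flat. The arm is clear. Hand in.

```bash
python3 -c "
from bench import arm;print(arm.job_done())"
```

```text
the job is handed in; nothing more can be done
None
```

I tipped the largest pine chest onto its near edge, walked it onto the cork mat with alternating swings on the left and right rubber corners, let it down and released it. The job was handed in at 34.2 s.

**Last checks:**
- **Position:** the chest centre is at about (612, 62) with yaw about −14.2°. The mat is at (613, 62) and −14.4°, so the chest is within a few mm and about 0.3° of centred and square.
- **Standing flat:** just before I drew the gripper away, the tilt measured 0.1°, and afterwards the top was level at about 160 mm. One last tilt reading of 4° came from only 66 pixels of a mostly hidden panel, so I disregarded it.
- **Robot clear:** the arm was clear of the chest with forces near zero. The most press I read at the tool was about 25 N.

**What did not go as asked:**
- **First tip:** the chest slid flat about 18 mm towards the robot instead of tipping, so the base was dragged on the table.
- **Re-tips:** two re-tips slid the near edge back 8 to 12 mm.
- **Swings:** the planted corner slipped by up to about 10 mm in some swings, and the tilt ranged from about 5.4° to 10° rather than holding at 10°.
- **Contact with the table:** twice the tool briefly carried nearly all of the chest's weight, about 7.5 to 8 N. It may have been 0.2 to 0.3 mm clear of the table for a moment before I lowered it.

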